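Unload the moulded connectors from the clamped holding jig

TASK

Swing the magnifier lamp clear of the holding jig, then flip the red toggle clamp over centre to its open stop and move every white connector out of the jig into the divided tan tote, one to a compartment and resting on the floor of it. When the jig is empty, flip the clamp back over centre until it is locked and swing the lamp back so that its head is centred over the nest. Leave the oil bottle, screwdriver and mallet where they are.

Things in the scene. Friction and masses are not known exactly. Their poses are not given: they have to be found in the camera images.
- nest (a point): Centre of the fixed jig's nest plate, on its upper face, 14 mm above the table. Axes: x points from the nest to the toggle clamp, y along the row of pockets, z up. The steel plate is 72 mm (x) by 214 mm (y), with four square pockets 26 mm wide and 6 mm deep at y = -82.5, -27.5, 27.5 and 82.5 mm; two to four of them hold a connector.
- clamp_bar (a point): Middle of the black pressure bar (190 mm along the nest's y, 20 mm wide, 14 mm high) at the end of the steel clamp arm. Locked, it lies over the nest with its underside on the connectors' tops, so none can be lifted. Open, the 108 mm arm stands upright, the bar about 117 mm from the nest centre towards the clamp, its top 170 mm above the table, and the nest is free from above.
- clamp_handle (a joint): Angle of the clamp handle: 0 locked (upright), 1.1 fully open (its top swung in the nest's +x, away from the nest, and down). A spring holds it at either end: about 8 N across the grip moves it off a stop, and past the middle (0.5 to 0.7) it snaps on by itself, both ways. Handle and arm move together (arm up 1.5 times the handle's angle).
- clamp_grip (a point): Point on the axis of the clamp handle's red grip, 75 mm from the hinge, 13 mm below the handle's end; locked it is 127 mm above the table. The grip is a 20 mm round bar from 32 to 88 mm from the hinge. It can be pinched, or pushed from the side with closed fingers. The point's z points along the handle away from the hinge.
- clamp_hinge (a point): Hinge of the clamp handle, 132 mm from the nest centre in the nest's +x, 52 mm above the table; its axis is the nest's y. At handle angle q a point r up the handle is r*sin(q) in the nest's +x and r*cos(q) up from here. The dark cheeks beside it (38 mm wide over all, 95 to 145 mm from the nest centre) are 66 mm high; their base is 70 mm wide, 10 mm high.
- lamp_arm (a joint): Angle of the lamp's swing arm about its upright post: about 0 puts the head over the nest, growing values swing it clear (clockwise seen from above), range -0.2 to 1.35 with stops. It turns with light friction (about 1 N at the knob) and stays where it is left. Beyond 1.0 there is ample room for the gripper over the whole nest.
- lamp_knob (a point): Point on the axis of the upright black knob at the centre of the lamp head, 212 mm above the table. The knob is an 18 mm round stub from 175 to 230 mm above the table, to be held or pushed from above. The head is a white disc of 100 mm diameter between 144 and 175 mm above the table.
- lamp_hinge (a point): Point on the upright axis of the lamp's fixed post, 212 mm above the table (level with lamp_knob), 262 mm from the knob. The grey post is 22 mm thick with a 90 mm foot; the 32 mm pivot collar on it reaches 184 mm. The boom, a 14 mm bar, runs level from post to head at 173 mm.
- tote: Loose tan tote, open above, origin at the centre of its underside: 150 mm (x) by 206 mm (y), 38 mm high, walls and floor 4 mm, one divider along x and one along y through the middle as high as the walls: four compartments of about 69 mm (x) by 97 mm (y), centred at x = +-36.5 and y = +-50.5 mm. 0.6 kg, slides if pushed.
- plug1: White moulded connector, a block 22 mm by 22 mm (x, y) and 34 mm high (z) with brass strips on two sides, about 30 g; origin at its centre. It starts upright in a pocket of the jig, with its underside 8 mm and its top 42 mm above the table, its x and y along the nest's to within a few degrees. May be absent (None from the start).
- plug2: White moulded connector, a block 22 mm by 22 mm (x, y) and 34 mm high (z) with brass strips on two sides, about 30 g; origin at its centre. It starts upright in a pocket of the jig, with its underside 8 mm and its top 42 mm above the table, its x and y along the nest's to within a few degrees. May be absent (None from the start).
- plug3: White moulded connector, a block 22 mm by 22 mm (x, y) and 34 mm high (z) with brass strips on two sides, about 30 g; origin at its centre. It starts upright in a pocket of the jig, with its underside 8 mm and its top 42 mm above the table, its x and y along the nest's to within a few degrees. May be absent (None from the start).
- plug4: White moulded connector, a block 22 mm by 22 mm (x, y) and 34 mm high (z) with brass strips on two sides, about 30 g; origin at its centre. It starts upright in a pocket of the jig, with its underside 8 mm and its top 42 mm above the table, its x and y along the nest's to within a few degrees. May be absent (None from the start).
- oil: Bystander: blue plastic bottle, 48 mm thick, 130 mm high, standing; origin at the centre of its underside. Not to be disturbed.
- driver: Bystander: screwdriver with orange handle lying on the table. Not to be disturbed.
- mallet: Bystander: rubber mallet lying on the table. Not to be disturbed.

How it is judged:
By the outcome, as a careful person would: the job done as asked, in the order asked, and still so for the second after the job is handed in, with the robot touching nothing.
Of plug1, plug2, plug3, plug4 only 2 to 4 are there at a start; the rules pass over those that are not, and their reading is None.
At some moment in a run one of tote may be knocked a few centimetres aside while the robot is not near it.
Once in a run the grip may slacken for a moment while it holds something.
It also fails if it takes over 210 s, if anything falls off the work surface, if the arm or the gripper's body presses on something with over 40 N, if the wrist force passes 120 N, or if a joint passes its speed limit or range.

ROBOT

A 7-joint arm with a two-finger parallel gripper is mounted at the origin on the work surface. World frame = base frame: x ahead of the robot, y to its left, z up, the work surface at z = 0. Lengths are in m, angles in rad, forces in N, time in s.
With the tool pointing down it reaches from about 0.4 to 0.875 m from the base axis. Payload 19.3 kg.
Tool frame: the origin (TCP) lies between the finger pads; the fingertips stand 17 mm ahead of it and the grasp point (between the pads) lies 2 mm behind it; z points along the fingers, x is the direction in which the jaws open and shut, and the axes are right-handed (so a half turn about z gives the same grasp; the last joint's range is limited). The gripper opens to 85 mm and grips with 20 to 120 N. Pads are 22 mm wide; open, the fingers measure 114 mm over their backs; the gripper's body (76 mm by 85 mm) begins 54 mm behind the grasp point. The pads swing forward as they close: fully open they stand 13 mm farther back than shut.
Start: joints at [-1.207, 0.521, -0.036, 1.599, 0.021, 1.021, -0.113], TCP at [0.263, 0.567, 0.248] pointing down, gripper open.
Joint ranges: [-2.91, 2.91], [-0.3, 2.13], [-1.5, 1.42], [0.17, 2.43], [-1.26, 4.41], [0.16, 1.93], [-2.52, 2.52]. Speed limits (rad/s): [1.89, 1.89, 2.39, 2.39, 3.01, 3.01, 3.01].

INTERFACE

Orientations are given as [roll, pitch, yaw] about the fixed x, y, z axes, in that order (R = Rz(yaw) Ry(pitch) Rx(roll)).
In Python, from workcell import bot gives the robot as it stands. The module is installed in compiled form; this text tells all that it offers.
- The arm moves only by the tool arm_command, never from a script. Its argument "targets" is a list of rows, each a list of 6 numbers: the shift along the tool's x, y, z in mm, then the turn, a rotation vector about the tool's x, y, z in degrees. In form: [[x, y, z, wx, wy, wz], ...]. A call has 1 to 8 rows; each row shifts and turns the pose as measured when the row begins, along the tool's axes as they then stand; what a row does not reach is not made up. A row lasts 1/10 s, in which the tool goes at most 50 mm and 8.59 degrees, less where a joint would pass 70% of its speed; a pose out of reach is approached as far as the arm can. A call is refused whole if a number of a shift passes 50 or a number of a turn 8.59, either way. A call with a gripper value outside its range is refused whole. "grip" is the opening in per cent of the stroke, from 0 (shut) to 100 (fully open), set as the call begins (left out, the last holds). The fingers move at their own pace and stop on an object; "grip_force" is the grip in N (left out, the last holds). Time passes only in rows, so rows that do not move let the fingers close. It gives the time, the measured TCP pose, the force and the opening at its end, in the units of the state.
- bot.observe(): the state, without advancing time (a new reading comes with each control period).
- bot.grab_frame(name): name is "scene" or "top" or "wrist"; returns a dict with "color" (480x640x3 uint8, red, green, blue), "depth" (480x640 float32, m along the optical axis (not along the pixel's ray), 0 where there is no reading), "fov_y" (degrees; the focal length in pixels is half the picture's height over the tangent of half this angle, whatever the lens; pixels are square), "cx", "cy" (the principal point, pixels), "R" (3x3) and "t" (3): a world point X has camera coordinates R X + t; the wrist camera has in their place "hand_eye" (4x4, takes a point from camera to tool coordinates, whose origin is the TCP and whose axes are the tool frame's). Camera axes: x right, y down, z forward; pixel columns grow to the right and rows downward; lengths in m; the calibration is good to about 2 mm. A picture is of the moment at which its call begins: read the wrist's pose just before it.
- bot.job_done(): hands the job in, once; it reports no verdict.
The state is a dict: "clock": time; "qpos": joint angles; "qd": joint speeds; "joint_efforts": joint torques, N m; "position": TCP position; "tool_rot": TCP orientation; "force": force on the tool from outside, world axes, zero at the start; "moment": the same for the moment, N m; "grip_width": finger opening in m.
Only numpy, scipy, OpenCV 4.12 (cv2) and the standard library are available. Lean on these libraries where they do the work, as an engineer would, in place of code of your own. Each camera call takes 0.05 s, during which the arm holds its last target. There are 200 camera calls.

## Working session

There is one attempt and no reset: what is moved stays moved. The work goes in short steps, Python scripts to look and compute and a tool call to move; the robot and the scene stay as the last step left them, time stands still between calls to the robot, and variables do not carry over. Pictures are saved under pics/ and viewed, about 12 in all and at most 16, crops included, and the job is handed in when it is done.

Besides the shell and the picture viewer there is one more tool, called in YAML: its name, and indented under it one key for each argument. arm_command: Moves the arm, as the interface text tells. Its arguments: {"type":"object","properties":{"targets":{"type":"array"},"grip":{"type":"number"},"grip_force":{"type":"number"}},"required":["targets"]}

```bash
mkdir -p pics
cat > h.py <<'E'
import numpy as np, cv2
from workcell import bot
def grab(n,save=None):
    s=bot.observe(); f=bot.grab_frame(n)
    if save: cv2.imwrite('pics/'+save,f['color'][:,:,::-1])
    h=f['color'].shape[0]; f['f']=h/2/np.tan(np.radians(f['fov_y']/2))
    if 'hand_eye' in f:
        from scipy.spatial.transform import Rotation as Ro
        R=Ro.from_euler('xyz',s['tool_rot']).as_matrix(); H=np.array(f['hand_eye'])
        A=R@H[:3,:3]; c=R@H[:3,3]+np.array(s['position'])
    else:
        A=np.array(f['R']).T; c=-A@np.array(f['t'])
    f['A']=A; f['c']=c; return f
def ray(f,u,v): return f['A']@np.array([(u-f['cx'])/f['f'],(v-f['cy'])/f['f'],1])
def onplane(f,u,v,z):
    d=ray(f,u,v); return f['c']+d*(z-f['c'][2])/d[2]
def cloud(f):
    v,u=np.mgrid[:480,:640]; d=f['depth']
    P=np.stack([(u-f['cx'])/f['f']*d,(v-f['cy'])/f['f']*d,d],-1)@f['A'].T+f['c']
    P[d==0]=np.nan; return P
E
python3 - <<'E'
from h import *
print(bot.observe())
for n in('top','scene'):
    f=grab(n,n+'1.png'); print(n,f['c'],f['A'][:,2],f['f'],f['cx'],f['cy'],(f['depth']>0).mean())
    np.savez(n+'1.npz',**{k:f[k] for k in('color','depth','A','c','f','cx','cy')})
E
```

```text
{'clock': 0.0, 'qpos': array([-1.20715832,  0.52202377, -0.0363031 ,  1.60002456,  0.02120725,
        1.02112109, -0.11279446]), 'qd': array([ 0.00095583, -0.00063479, -0.00061192,  0.0011184 , -0.00015084,
        0.00153419,  0.00111567]), 'joint_efforts': array([ 3.66103659e-04, -9.27082586e+01,  1.97997272e+00, -3.69923115e+01,
        1.79110043e-02,  8.17118911e-03,  4.24812424e-05]), 'position': array([0.26262972, 0.56677152, 0.247714  ]), 'tool_rot': array([3.14148769e+00, 1.18703002e-03, 1.13693685e+00]), 'force': array([-0.73612553,  0.74673222, -0.00188431]), 'moment': array([-0.00573937, -0.00273108, -0.02894745]), 'grip_width': 0.08543251031293202}
top [0.5389941  0.07759277 1.20059296] [ 0.0846394  -0.03330761 -0.9958548 ] 504.1887053226238 314.2510442264018 240.3856370902513 0.996044921875
scene [1.41506219 0.37042053 0.68220717] [-0.78708284 -0.29525666 -0.54159405] 491.5141944425687 313.82143483024413 236.32327215185046 0.996025390625
```

View pics/top1.png

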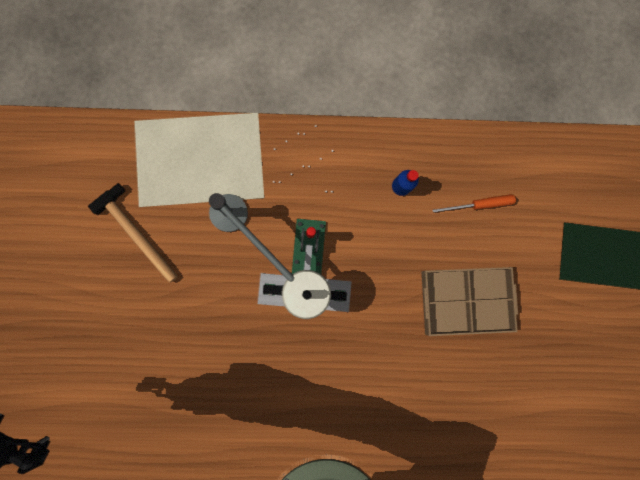

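View pics/scene1.png

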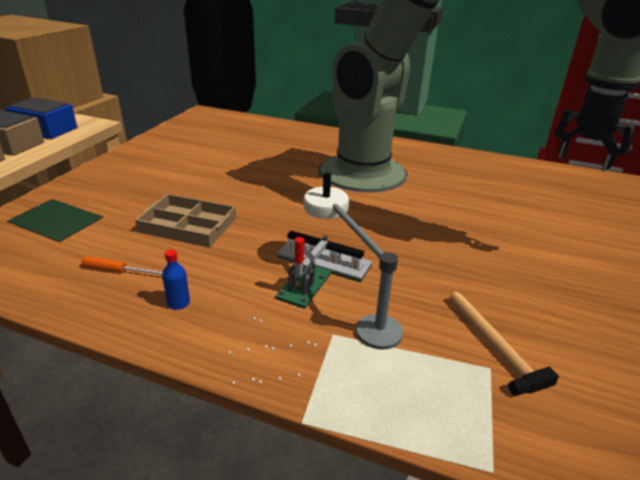

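Top view: lamp head at (306,294) over the nest, post at (217,201), clamp handle (red) at (311,231) towards +x, tote at (470,300), bottle (405,182), driver (475,205), mallet (135,230). Now I'll measure them.

Run:
```python
from h import *
np.set_printoptions(precision=4,suppress=True)
f=dict(np.load('top1.npz')); P=cloud(f); c=f['color'].astype(int); Z=P[...,2]
hsv=cv2.cvtColor(f['color'],cv2.COLOR_RGB2HSV)
v,u=np.mgrid[:480,:640]
def box(a,b,c_,d): return (u>=a)&(u<b)&(v>=c_)&(v<d)
print('table z',np.nanmedian(Z[box(350,400,340,370)]))
# plate: grey low saturation
m=(hsv[...,1]<60)&(hsv[...,2]>70)&box(245,365,262,325)&(Z<0.03)
m=m.astype(np.uint8); cv2.imwrite('m.png',m*255)
p=np.array([onplane(f,a,b,.014) for b,a in np.argwhere(m)],np.float32)
r=cv2.minAreaRect(p[:,:2].astype(np.float32)); print('plate',r,cv2.boxPoints(r))
# red grip top
m=(c[...,0]>140)&(c[...,1]<50)&box(295,330,215,255); q=np.argwhere(m); print('red',len(q),P[m].mean(0),np.nanmax(P[m][:,2]), q.mean(0))
# green base
m=(c[...,1]>c[...,0]+10)&(c[...,1]>c[...,2])&box(285,335,215,280)
p=np.array([onplane(f,a,b,.010) for b,a in np.argwhere(m)],np.float32);r=cv2.minAreaRect(p[:,:2]); print('base',r)
# lamp
m=(Z>0.155)&box(275,335,265,325)&(hsv[...,2]>150); print('head',P[m].mean(0), cv2.minEnclosingCircle(P[m][:,:2].astype(np.float32)))
m=(Z>0.19)&box(275,335,265,325); q=np.argwhere(m);print('knob',len(q),P[m].mean(0),np.nanmax(P[m][:,2]),q.mean(0))
m=(Z>0.178)&box(195,240,185,220); q=np.argwhere(m);print('collar',len(q),np.nanmedian(P[m],0),cv2.minEnclosingCircle(P[m][:,:2].astype(np.float32)))
m=(Z>0.026)&(Z<.06)&box(405,535,250,350)
p=np.array([onplane(f,a,b,.038) for b,a in np.argwhere(m)],np.float32);r=cv2.minAreaRect(p[:,:2]); print('tote',r,cv2.boxPoints(r).tolist())
```

```text
table z 0.0009797205277028986
plate ((0.5349590182304382, 0.05761823058128357), (0.21302199363708496, 0.1058841273188591), 86.036376953125) [[ 0.4748 -0.045 ]
 [ 0.5804 -0.0523]
 [ 0.5951  0.1602]
 [ 0.4895  0.1675]]
red 54 [0.6491 0.0505 0.1405] 0.1454094873533056 [230.8519 310.5   ]Traceback (most recent call last):
  File "<stdin>", line 17, in <module>
cv2.error: OpenCV(4.12.0) /io/opencv/modules/imgproc/src/convhull.cpp:143: error: (-215:Assertion failed) total >= 0 && (depth == CV_32F || depth == CV_32S) in function 'convexHull'
```

Run:
```python
from h import *
np.set_printoptions(precision=4,suppress=True)
f=dict(np.load('top1.npz')); P=cloud(f); c=f['color'].astype(int); Z=P[...,2]
hsv=cv2.cvtColor(f['color'],cv2.COLOR_RGB2HSV)
v,u=np.mgrid[:480,:640]
def box(a,b,c_,d): return (u>=a)&(u<b)&(v>=c_)&(v<d)
m=(Z>0.155)&(Z<.185)&box(275,335,265,325)&(hsv[...,2]>150); print('head',P[m].mean(0), cv2.minEnclosingCircle(P[m][:,:2].astype(np.float32)))
m=(Z>0.19)&box(275,335,265,325); q=np.argwhere(m);print('knob',len(q),P[m].mean(0),np.nanmax(P[m][:,2]),q.mean(0))
m=(Z>0.176)&box(195,240,185,220); q=np.argwhere(m);print('collar',len(q),np.nanmedian(P[m],0),cv2.minEnclosingCircle(P[m][:,:2].astype(np.float32)))
m=(Z>0.026)&(Z<.06)&box(405,535,250,350)
p=np.array([onplane(f,a,b,.038) for b,a in np.argwhere(m)],np.float32);r=cv2.minAreaRect(p[:,:2]); print('tote',r,cv2.boxPoints(r).tolist())
# plate edge fits left/right part away from clamp
for a,b in((258,285),(330,352)):
  m=(hsv[...,1]<60)&(hsv[...,2]>70)&box(a,b,262,325)&(Z<0.03)
  p=np.array([onplane(f,i,j,.014) for j,i in np.argwhere(m)]); nx=np.array([.9976,-.069]);ny=np.array([.069,.9976])
  s=p[:,:2]@nx; t=p[:,:2]@ny; print('plate',s.min(),s.max(),t.min(),t.max())
# scene: pockets/plugs
g=dict(np.load('scene1.npz'));im=g['color'][225:310,255:400]
cv2.imwrite('pics/s_crop.png',cv2.resize(im[:,:,::-1],None,fx=5,fy=5,interpolation=cv2.INTER_CUBIC))
```

```text
head [0.5155 0.0615 0.1756] ((0.5166152715682983, 0.05918649956583977), 0.04812455549836159)
knob 70 [0.5171 0.0575 0.2295] 0.23430998895632182 [294.5571 306.7143]
collar 312 [0.6947 0.2361 0.1834] ((0.6883733868598938, 0.227952778339386), 0.03667622059583664)Traceback (most recent call last):
  File "<stdin>", line 11, in <module>
cv2.error: OpenCV(4.12.0) /io/opencv/modules/imgproc/src/convhull.cpp:143: error: (-215:Assertion failed) total >= 0 && (depth == CV_32F || depth == CV_32S) in function 'convexHull'
```

Run:
```python
from h import *
np.set_printoptions(precision=4,suppress=True)
f=dict(np.load('top1.npz')); P=cloud(f); c=f['color'].astype(int); Z=P[...,2]
hsv=cv2.cvtColor(f['color'],cv2.COLOR_RGB2HSV)
v,u=np.mgrid[:480,:640]
def box(a,b,c_,d): return (u>=a)&(u<b)&(v>=c_)&(v<d)
print(Z[300,415:530:4], hsv[300,415:530:8].tolist())
m=(Z>0.022)&(Z<.06)&box(405,535,250,350); print(m.sum())
if m.sum():
  p=np.array([onplane(f,a,b,.038) for b,a in np.argwhere(m)]).astype(np.float32)[:,:2].copy();r=cv2.minAreaRect(p); print('tote',r,cv2.boxPoints(r).tolist())
for a,b in((250,285),(330,360)):
  m=(hsv[...,1]<60)&(hsv[...,2]>70)&box(a,b,262,325)&(Z<0.03)
  p=np.array([onplane(f,i,j,.014) for j,i in np.argwhere(m)]); nx=np.array([.9976,-.069]);ny=np.array([.069,.9976])
  s=p[:,:2]@nx; t=p[:,:2]@ny; print('plate',s.min(),s.max(),t.min(),t.max())
m=(Z>0.176)&box(200,232,190,215); print('collar', P[m].mean(0),np.nanmin(P[m],0),np.nanmax(P[m],0))
g=dict(np.load('scene1.npz'));im=g['color'][225:310,255:400]
cv2.imwrite('pics/s_crop.png',cv2.resize(im[:,:,::-1],None,fx=5,fy=5,interpolation=cv2.INTER_CUBIC))
```

```text
[ 0.0028  0.0004  0.0014  0.039   0.007   0.006   0.0048  0.0068  0.0021
  0.0053  0.0052  0.0086  0.0166  0.0251  0.0355  0.0374  0.0342  0.0318
  0.0343  0.0359  0.0326  0.032   0.0347  0.0299  0.0264  0.0341 -0.001
 -0.0003  0.0028] [[13, 164, 129], [15, 119, 92], [15, 102, 65], [16, 108, 128], [15, 99, 132], [15, 104, 98], [15, 104, 93], [16, 104, 120], [15, 102, 127], [16, 101, 129], [15, 102, 132], [16, 106, 135], [17, 108, 90], [12, 172, 71], [13, 165, 147]]
1357
tote ((0.5052250623703003, -0.3263114094734192), (0.15007160604000092, 0.21740847826004028), 3.5473499298095703) [[0.42360711097717285, -0.22245816886425018], [0.4370589256286621, -0.43945008516311646], [0.5868430137634277, -0.430164635181427], [0.5733911991119385, -0.21317273378372192]]
plate 0.4767693324444588 0.5483231037233524 0.1388571249505583 0.20090599682892213
plate 0.47674985597996833 0.5477029205929023 -0.012116763252484198 0.03678773626613431
collar [0.6973 0.2387 0.1833] [0.6746 0.2136 0.1762] [0.7175 0.2588 0.1889]
```

View pics/s_crop.png

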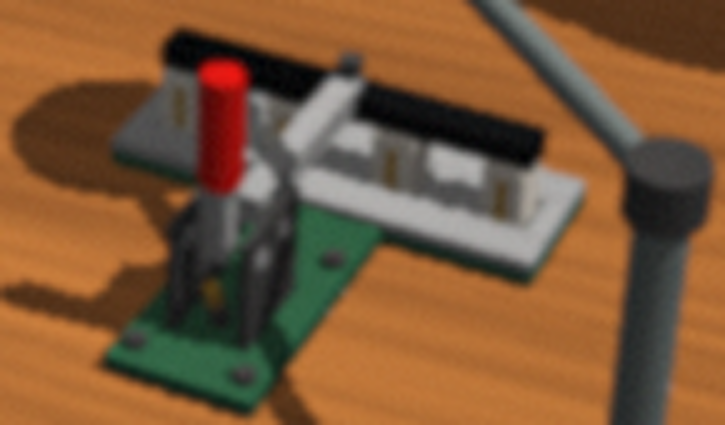

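Four connectors seem to be held (bar over all pockets). Estimates: nest (0.5177, 0.0588) with yaw -3.96°, lamp hinge about (0.700, 0.242), knob (0.517, 0.0575), tote (0.505, -0.326) with yaw 3.5°.

I'll start moving: turn the tool to yaw ~100°, so that a fixed yaw suits the whole lamp arc.

arm_command:
  targets:
    - [0,0,-6,0,0,-7]
    - [0,0,-6,0,0,-7]
    - [0,0,-6,0,0,-7]
    - [0,0,-6,0,0,-7]
    - [0,0,-6,0,0,-7]
  grip: 60

```text
clock: 0.6
position: [0.2619, 0.5658, 0.2762]
tool_rot: [-3.139, 0.005, 1.769]
force: [0.2, 0.5, -0.2]
grip_width: 0.0513
```

```bash
cat > go.py <<'E'
# usage: go.py x y z yawdeg  (world) -> tool-frame shift; shift given for current orientation, and for target yaw after turning
import sys
from h import *
from scipy.spatial.transform import Rotation as Ro
def go(x,y,z,yaw):
    s=bot.observe(); R=Ro.from_euler('xyz',s['tool_rot']); p=np.array(s['position'])
    T=Ro.from_euler('xyz',[np.pi,0,np.radians(yaw)])
    d=(np.array([x,y,z])-p)*1e3
    print('t%.1f'%s['clock'],'pos',p.round(4),'rpy',np.degrees(s['tool_rot']).round(1),'F',np.round(s['force'],1),'w',round(s['grip_width'],4),'q',np.round(s['qpos'],2))
    print(' now-axes',R.inv().apply(d).round(1),' target-axes',T.inv().apply(d).round(1),'turn',np.degrees((R.inv()*T).as_rotvec()).round(1))
if __name__=='__main__': 
    a=list(map(float,sys.argv[1:]))
    for i in range(0,len(a),4): go(*a[i:i+4])
E
python3 go.py 0.517 0.0575 0.27 100
```

```text
t0.6 pos [0.2619 0.5658 0.2762] rpy [-179.8    0.3  101.4] F [ 0.2  0.5 -0.2] w 0.0513 q [-1.11  0.5  -0.19  1.56  0.1   1.1   0.45]
 now-axes [-548.5  150.1    8.7]  target-axes [-544.9  163.     6.2] turn [-0.2  0.3  1.4]
```

arm_command:
  targets:
    - [-40,11,0,0,0,0]
    - [-48,13,0,0,0,0]
    - [-48,13,0,0,0,0]
    - [-48,13,0,0,0,0]
    - [-48,13,0,0,0,0]
    - [-48,13,0,0,0,0]
    - [-48,13,0,0,0,0]
    - [-48,13,0,0,0,0]

```text
clock: 1.4
position: [0.4358, 0.2176, 0.2754]
tool_rot: [-3.135, 0.004, 1.784]
force: [1.8, 0.5, -0.1]
grip_width: 0.0509
```

arm_command:
  targets:
    - [-48,13,0,0,0,0]
    - [-48,13,0,0,0,0]
    - [-36,10,0,0,0,0]
    - [0,0,0,0,0,0]

```text
clock: 1.8
position: [0.5006, 0.0874, 0.2756]
tool_rot: [-3.135, 0.006, 1.777]
force: [-0.4, 0.8, -0.2]
grip_width: 0.0514
```

```bash
python3 go.py 0.517 0.0575 0.27 100
```

```text
t1.8 pos [0.5006 0.0874 0.2756] rpy [-179.6    0.4  101.8] F [-0.4  0.8 -0.2] w 0.0514 q [-0.29  0.31 -0.01  1.87  0.01  0.97  1.48]
 now-axes [-32.6  10.    5.7]  target-axes [-32.3  11.    5.6] turn [-0.4  0.4  1.8]
```

arm_command:
  targets:
    - [-33,10,0,0,0,1]
    - [0,0,0,0,0,0]
    - [0,0,20,0,0,0]
    - [0,0,0,0,0,0]

```text
clock: 2.2
position: [0.5172, 0.0553, 0.2547]
tool_rot: [-3.134, 0.006, 1.756]
force: [-0.4, 0.2, 0.7]
grip_width: 0.0514
```

```bash
python3 - <<'E'
from h import *
np.set_printoptions(precision=4,suppress=True)
f=grab('wrist','w1.png'); P=cloud(f); Z=P[...,2]; print(f['c'],f['A'][:,2])
m=(Z>0.2)&(Z<.236)&(f['color'].max(2)<70); m&=(np.hypot(P[...,0]-.517,P[...,1]-.0575)<.025)
print(m.sum(), P[m].mean(0) if m.any() else '', np.argwhere(m).mean(0))
E
python3 go.py 0.517 0.0575 0.213 100
```

```text
[0.4464 0.0425 0.3813] [ 0.2753  0.0459 -0.9603]
1774 [0.5124 0.0574 0.2242] [287.0366 327.8551]
t2.2 pos [0.5178 0.0557 0.2561] rpy [-179.7    0.3  100.7] F [0.9 0.  0.3] w 0.0518 q [-0.23  0.35  0.01  1.86  0.    0.94  1.53]
 now-axes [ 2.2 -0.3 43.1]  target-axes [ 1.9 -0.5 43.1] turn [-0.3  0.3  0.7]
```

View pics/w1.png

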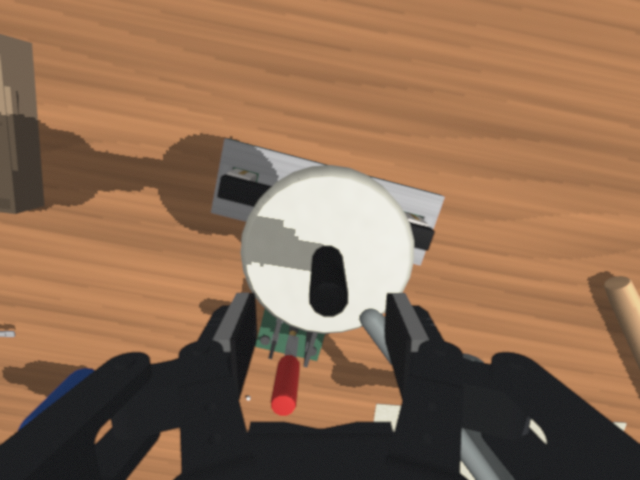

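The wrist view shows the knob (328,300) between the fingers, with clear space on both sides. Descend and grip.

arm_command:
  targets:
    - [1,0,22,0,0,0]
    - [0,0,21,0,0,0]
    - [0,0,2,0,0,0]

```text
clock: 2.55
position: [0.5183, 0.0584, 0.2128]
tool_rot: [-3.139, 0.005, 1.759]
force: [-1.1, 0.6, 0.7]
grip_width: 0.0512
```

arm_command:
  targets:
    - [0,0,0,0,0,0]
    - [0,0,0,0,0,0]
    - [0,0,0,0,0,0]
    - [0,0,0,0,0,0]
    - [0,0,0,0,0,0]
    - [0,0,0,0,0,0]
  grip: 0
  grip_force: 20

```text
clock: 3.15
position: [0.5184, 0.0596, 0.2151]
tool_rot: [-3.14, 0.005, 1.76]
force: [2.1, 0.7, -11.1]
grip_width: 0.0175
```

```bash
python3 go.py 0.517 0.0575 0.213 100
python3 - <<'E'
import numpy as np
h=np.array([.7005,.2422]); r=.262; a0=np.arctan2(.0575-h[1],.517-h[0]); y=np.radians(100.5)
tx=np.array([np.cos(y),np.sin(y)]); ty=np.array([np.sin(y),-np.cos(y)])
p0=None
for k in range(0,17):
    a=a0-k*0.08; p=h+r*np.array([np.cos(a),np.sin(a)])
    if p0 is not None: print(k,p.round(4),((p-p0)@tx*1e3).round(1),((p-p0)@ty*1e3).round(1))
    p0=p
E
```

```text
t3.1 pos [0.5184 0.0596 0.2151] rpy [-179.9    0.3  100.8] F [  2.1   0.7 -11.1] w 0.0175 q [-0.24  0.4   0.01  1.9   0.    0.84  1.53]
 now-axes [-1.8 -1.8  2.1]  target-axes [-1.8 -1.7  2.1] turn [-0.1  0.3  0.8]
1 [0.5016 0.0717] 17.7 -11.2
2 [0.4886 0.0881] 18.5 -9.8
3 [0.477  0.1056] 19.3 -8.3
4 [0.4667 0.1239] 19.9 -6.7
5 [0.458  0.1429] 20.3 -5.1
6 [0.4509 0.1626] 20.7 -3.5
7 [0.4453 0.1828] 20.9 -1.8
8 [0.4414 0.2034] 21.0 -0.1
9 [0.4391 0.2242] 20.9 1.6
10 [0.4385 0.2452] 20.7 3.2
11 [0.4396 0.2661] 20.4 4.9
12 [0.4423 0.2869] 19.9 6.5
13 [0.4467 0.3074] 19.3 8.1
14 [0.4528 0.3274] 18.6 9.6
15 [0.4604 0.347 ] 17.8 11.0
16 [0.4695 0.3658] 16.9 12.4
```

arm_command:
  targets:
    - [9,-6,-1,0,0,0]
    - [17.7,-11.2,0,0,0,0]
    - [18.5,-9.8,0,0,0,0]
    - [19.3,-8.3,0,0,0,0]
    - [0,0,0,0,0,0]

```text
clock: 3.65
position: [0.4716, 0.1187, 0.216]
tool_rot: [3.139, 0.004, 1.758]
force: [1.4, 1.4, -16.8]
grip_width: 0.0173
```

```bash
cat > lamp.py <<'E'
from h import *
s=bot.observe();h=np.array([.7005,.2422]);p=s['position'][:2];a0=np.arctan2(.0575-h[1],.517-h[0])
d=p-h; print(s['clock'],p,'r',np.hypot(*d),'phi',(a0-np.arctan2(d[1],d[0]))%6.283,'F',s['force'].round(1),'w',s['grip_width'],np.degrees(s['tool_rot']))
E
python3 lamp.py
```

```text
3.65 [0.47164741 0.11866313] r 0.26006704311467815 phi 0.2936712751457473 F [  1.4   1.4 -16.8] w 0.017346663679790625 [179.8724669    0.21973771 100.70100828]
```

arm_command:
  targets:
    - [19,-7,1,0,0,0]
    - [20,-6,1,0,0,0]
    - [20.5,-4.5,0,0,0,0]
    - [20.8,-2.5,0,0,0,0]
    - [21,-1,0,0,0,0]
    - [21,1,0,0,0,0]
    - [20.8,2.5,0,0,0,0]

```text
clock: 4.35
position: [0.4349, 0.2564, 0.217]
tool_rot: [3.124, 0.005, 1.747]
force: [11.7, -1.9, -15.8]
grip_width: 0.0174
```

```bash
python3 lamp.py
```

```text
4.35 [0.43488065 0.25643539] r 0.2660005373732144 phi 0.8420139094285064 F [ 11.7  -1.9 -15.8] w 0.01737091096401001 [178.98700219   0.28018349 100.11783171]
```

arm_command:
  targets:
    - [18,8,2,0,0,0]
    - [19,7,1,0,0,0]
    - [18,8,0,0,0,0]
    - [17,9,0,0,0,0]
    - [8,5,0,0,0,0]
    - [0,0,0,0,0,0]

```text
clock: 4.95
position: [0.4568, 0.3457, 0.2162]
tool_rot: [3.126, 0.005, 1.747]
force: [-1.4, 1.2, -5.0]
grip_width: 0.0174
```

```bash
python3 lamp.py
```

```text
4.95 [0.45678287 0.34568535] r 0.264777750999843 phi 1.190014356946496 F [-1.4  1.2 -5. ] w 0.017411545373550556 [179.12576138   0.296956   100.10843377]
```

arm_command:
  targets:
    - [0,0,0,0,0,0]
    - [0,0,0,0,0,0]
    - [0,0,0,0,0,0]
    - [0,0,-20,0,0,0]
    - [0,0,-30,0,0,0]
    - [0,0,-15,0,0,0]
  grip: 60

```text
clock: 5.55
position: [0.4561, 0.3419, 0.2834]
tool_rot: [3.126, 0.007, 1.744]
force: [-0.5, 0.1, 0.6]
grip_width: 0.0512
```

arm_command:
  targets:
    - [0,0,0,0,0,7]
    - [0,0,0,0,0,7]
    - [0,0,0,0,0,0]
    - [0,0,0,0,0,0]
  grip: 0

```text
clock: 5.95
position: [0.4573, 0.3408, 0.2876]
tool_rot: [3.121, -0.002, 1.494]
force: [-0.7, 0.4, -0.6]
grip_width: 0.0002
```

```bash
python3 go.py 0.6025 0.0529 0.28 86
python3 - <<'E'
from h import *
np.set_printoptions(precision=4,suppress=True)
f=grab('top','t2.png'); P=cloud(f); c=f['color'].astype(int); Z=P[...,2]
nx=np.array([.9976,-.069]);ny=np.array([.069,.9976]);O=np.array([.5177,.0588])
hsv=cv2.cvtColor(f['color'],cv2.COLOR_RGB2HSV)
cv2.imwrite('pics/t2c.png',cv2.resize(f['color'][200:380,150:390,::-1],None,fx=3,fy=3,interpolation=cv2.INTER_CUBIC))
E
```

```text
t6.0 pos [0.4573 0.3408 0.2876] rpy [ 1.788e+02 -1.000e-01  8.560e+01] F [-0.7  0.4 -0.6] w 0.0002 q [-0.75  0.39  0.    1.72  0.02  1.03  0.73]
 now-axes [-275.9  166.7   10.7]  target-axes [-277.1  165.     7.6] turn [ 1.2 -0.1 -0.4]
```

View pics/t2c.png

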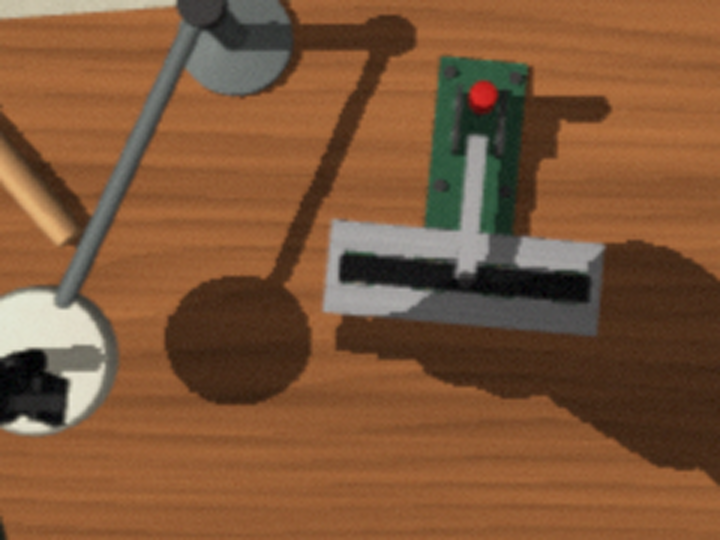

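The lamp is clear and the clamp still locked, with its handle at crop (483,97). Now to the pre-push point.

arm_command:
  targets:
    - [-40,24,0,1.2,0,0]
    - [-40,24,0,0,0,0]
    - [-40,24,0,0,0,0]
    - [-40,24,0,0,0,0]
    - [-40,24,0,0,0,0]
    - [-40,24,0,0,0,0]
    - [-25,13,0,0,0,0]
    - [0,0,0,0,0,0]

```text
clock: 6.8
position: [0.5999, 0.0556, 0.2857]
tool_rot: [-3.139, -0.002, 1.521]
force: [-1.1, -0.4, -0.8]
grip_width: -0.0002
```

```bash
python3 go.py 0.6025 0.0529 0.117 86
```

```text
t6.8 pos [0.5999 0.0556 0.2857] rpy [-1.799e+02 -1.000e-01  8.720e+01] F [-1.1 -0.4 -0.8] w -0.0002 q [-0.25  0.45  0.08  1.62 -0.04  1.07  1.37]
 now-axes [ -2.8   3.1 168.7]  target-axes [ -2.5   2.8 168.7] turn [-0.1 -0.1  1.2]
```

arm_command:
  targets:
    - [-2,1,40,0,0,1]
    - [0,0,42,0,0,0]
    - [0,0,42,0,0,0]
    - [0,0,40,0,0,0]
    - [0,0,4,0,0,0]

```text
clock: 7.3
position: [0.6011, 0.0549, 0.1138]
tool_rot: [3.141, -0.005, 1.514]
force: [-1.2, 0.3, -0.0]
grip_width: 0.0002
```

```bash
python3 go.py 0.6025 0.0529 0.117 86
```

```text
t7.3 pos [0.6011 0.0549 0.1138] rpy [179.9  -0.3  86.8] F [-1.2  0.3 -0. ] w 0.0002 q [-0.23  0.66  0.06  1.77 -0.06  0.72  1.38]
 now-axes [-1.9  1.5 -3.2]  target-axes [-1.9  1.6 -3.2] turn [ 0.1 -0.3  0.8]
```

arm_command:
  targets:
    - [-2,20,-2,0,0,0]
    - [0,8,0,0,0,0]
    - [0,8,0,0,0,0]
    - [0,8,0,0,0,0]

```text
clock: 7.7
position: [0.6412, 0.0515, 0.1183]
tool_rot: [-3.132, -0.004, 1.52]
force: [-12.1, -1.1, -4.4]
grip_width: -0.0002
```

arm_command:
  targets:
    - [0,8,0,0,0,0]
    - [0,8,0,0,0,0]
    - [0,8,0,0,0,0]
    - [0,8,0,0,0,0]

```text
clock: 8.1
position: [0.6705, 0.0515, 0.1219]
tool_rot: [-3.125, -0.004, 1.525]
force: [-0.1, 0.1, 0.5]
grip_width: -0.0001
```

arm_command:
  targets:
    - [0,4,-30,0,0,0]
    - [0,0,-45,0,0,0]
    - [0,0,-45,0,0,0]
    - [0,-20,-20,0,0,0]
    - [0,-45,0,0,0,0]
    - [0,-45,0,0,0,0]
    - [0,-45,0,0,0,0]
    - [0,-20,0,0,0,0]
  grip: 55

```text
clock: 8.9
position: [0.502, 0.0596, 0.2772]
tool_rot: [-3.14, -0.008, 1.529]
force: [2.4, 0.7, -0.9]
grip_width: 0.0472
```

```bash
cat > clamp.py <<'E'
from h import *
np.set_printoptions(precision=4,suppress=True)
O=np.array([.5177,.0588]);nx=np.array([.9976,-.069]);ny=np.array([.069,.9976])
for n in('top','scene'):
    f=grab(n,'c_%s.png'%n); P=cloud(f); c=f['color'].astype(int)
    m=(c[...,0]>90)&(c[...,1]<50)&(c[...,2]<50)&(P[...,2]>.06)&(abs(P[...,1]-.05)<.05)&(abs(P[...,0]-.68)<.1)
    m=cv2.erode(m.astype(np.uint8),np.ones((3,3)))>0
    if m.any():
        q=P[m]; x=(q[:,:2]-O)@nx; print(n,'red',m.sum(),'nest x',x.min(),x.max(),'z',q[:,2].min(),q[:,2].max(),'angles',np.degrees(1),np.median(np.arctan2(x-.132,q[:,2]-.052)))
E
python3 clamp.py
python3 - <<'E'
import cv2
a=cv2.imread('pics/c_scene.png')[190:330,230:410]; cv2.imwrite('pics/c_s1.png',cv2.resize(a,None,fx=4,fy=4,interpolation=cv2.INTER_CUBIC))
E
```

```text
top red 134 nest x 0.16181826661176651 0.20787574761843136 z 0.07302256897560122 0.10466360347707804 angles 57.29577951308232 0.9480485272219399
scene red 90 nest x 0.16711312987526356 0.21208708900603945 z 0.07264706855734682 0.09826509139698902 angles 57.29577951308232 1.0575151557577196
```

View pics/c_s1.png

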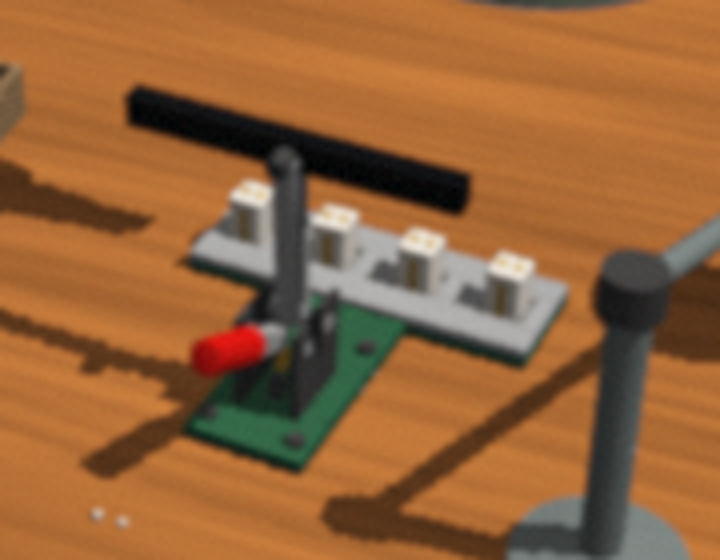

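The clamp is open at about 1.1 (handle low, arm upright), and all four connectors are visible in the nest. I'll locate their tops with the wrist camera.

```bash
cat > plugs.py <<'E'
from h import *
np.set_printoptions(precision=4,suppress=True)
O=np.array([.5177,.0588]);nx=np.array([.9976,-.069]);ny=np.array([.069,.9976])
def run(n,save=None):
    f=grab(n,save); P=cloud(f); rel=P[...,:2]-O; X=rel@nx; Y=rel@ny
    m=((P[...,2]>.030)&(P[...,2]<.052)&(abs(X)<.045)&(abs(Y)<.115)).astype(np.uint8)
    k,l,st,ce=cv2.connectedComponentsWithStats(m)
    for i in range(1,k):
        if st[i,4]<30: continue
        pts=np.array([onplane(f,u,v,.042)[:2] for v,u in np.argwhere(l==i)])
        q=P[l==i]; t=q[q[:,2]>.037][:,:2]
        r=cv2.minAreaRect((t*1000).astype(np.float32))
        c=np.array(r[0])/1e3
        print(n,st[i,4],'top rect c',c,'size',np.round(r[1],1),'ang',round(r[2],1),'nest',((c-O)@nx).round(4),((c-O)@ny).round(4))
if __name__=='__main__': run('wrist','w_plugs.png'); run('top')
E
python3 plugs.py
```

```text
wrist 603 top rect c [ 0.5108 -0.0226] size [22.2 22.8] ang 83.2 nest -0.0013 -0.0817
wrist 553 top rect c [0.5146 0.0317] size [21.4 22. ] ang 87.0 nest -0.0012 -0.0272
wrist 564 top rect c [0.519  0.0871] size [21.9 22.7] ang 84.2 nest -0.0006 0.0283
wrist 589 top rect c [0.5218 0.1415] size [22.1 22.4] ang 83.4 nest -0.0016 0.0828
```

View pics/w_plugs.png

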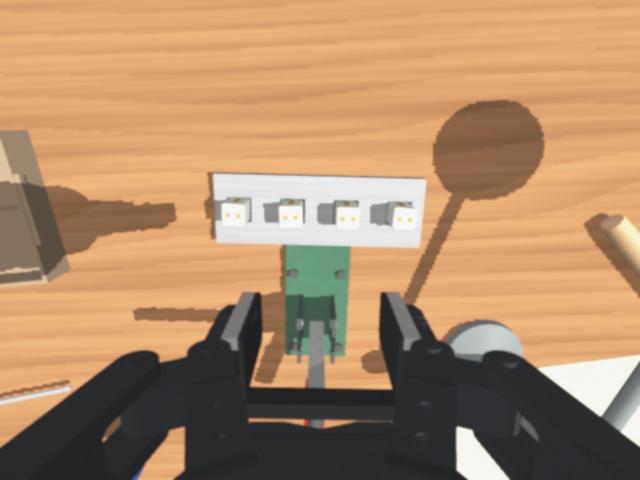

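All four plug tops are sharp at row ~212 (columns 236, 290, 347, 402), and their positions agree with the pockets to 1–2 mm. I'll start with the -y plug.

arm_command:
  targets:
    - [-40,7,35,0,0,1.5]
    - [-40,6,45,0,0,0]
    - [0,0,45,0,0,0]
    - [0,0,40,0,0,0]
    - [0,0,0,0,0,0]
  grip: 40

```text
clock: 9.6
position: [0.5215, -0.0164, 0.1149]
tool_rot: [3.132, -0.009, 1.503]
force: [-1.4, -0.2, 1.3]
grip_width: 0.0341
```

```bash
python3 go.py 0.5108 -0.0226 0.036 86
```

```text
t9.6 pos [ 0.5215 -0.0164  0.1149] rpy [179.5  -0.5  86.1] F [-1.4 -0.2  1.3] w 0.0341 q [-0.13  0.55  0.07  1.99 -0.08  0.59  1.5 ]
 now-axes [ -7.7 -11.   78.8]  target-axes [ -7.  -10.2  78.9] turn [ 0.5 -0.5  0.1]
```

arm_command:
  targets:
    - [-7,-10,20,0.5,-0.5,0]
    - [0,0,20,0,0,0]
    - [0,0,0,0,0,0]

```text
clock: 9.9
position: [0.5151, -0.0226, 0.077]
tool_rot: [3.138, -0.0, 1.503]
force: [-1.2, -0.4, 0.5]
grip_width: 0.034
```

```bash
python3 go.py 0.5108 -0.0226 0.036 86
```

```text
t9.9 pos [ 0.5151 -0.0226  0.077 ] rpy [179.8  -0.   86.1] F [-1.2 -0.4  0.5] w 0.034 q [-0.12  0.61  0.06  2.02 -0.07  0.51  1.5 ]
 now-axes [-0.3 -4.5 41. ]  target-axes [-0.3 -4.3 41. ] turn [ 0.2 -0.   0.1]
```

arm_command:
  targets:
    - [0,-4,14,0,0,0]
    - [0,0,14,0,0,0]
    - [0,0,12,0,0,0]
    - [0,0,1,0,0,0]

```text
clock: 10.3
position: [0.5167, -0.0218, 0.0401]
tool_rot: [3.131, -0.001, 1.504]
force: [0.0, 0.5, 0.1]
grip_width: 0.0343
```

arm_command:
  targets:
    - [0,0,0,0,0,0]
    - [0,0,0,0,0,0]
    - [0,0,0,0,0,0]
    - [0,0,0,0,0,0]
    - [0,0,-5,0,0,0]
    - [0,0,-20,0,0,0]
    - [0,0,-35,0,0,0]
    - [0,0,-35,0,0,0]
  grip: 0
  grip_force: 50

```text
clock: 11.1
position: [0.5147, -0.0219, 0.1372]
tool_rot: [3.136, -0.001, 1.504]
force: [0.2, -0.3, 0.7]
grip_width: 0.0209
```

```bash
cat > tote.py <<'E'
from h import *
import sys
np.set_printoptions(precision=4,suppress=True)
def tote(n,save=None,pr=True):
    f=grab(n,save); P=cloud(f); hsv=cv2.cvtColor(f['color'],cv2.COLOR_RGB2HSV)
    m=(P[...,2]>.033)&(P[...,2]<.043)&(P[...,0]>.36)&(P[...,0]<.68)&(P[...,1]<-.14)&(P[...,1]>-.55)&(hsv[...,1]<150)&(hsv[...,1]>50)
    q=P[m][:,:2]*1e3
    k,l,st,ce=cv2.connectedComponentsWithStats(m.astype(np.uint8),connectivity=8)
    r=cv2.minAreaRect(q.astype(np.float32)); b=cv2.boxPoints(r)
    s=bot.observe()
    print(n,'t',s['clock'],'pos',np.array(s['position']),'w',s['grip_width'],'n',m.sum(),'rect',np.round(r[0],1),np.round(r[1],1),round(r[2],1),'corners',b.round(0).tolist())
    a=np.radians(r[2] if r[2]<45 else r[2]-90); tx=np.array([np.cos(a),np.sin(a)]);ty=np.array([-tx[1],tx[0]])
    c=np.array(r[0])
    for i in(-1,1):
        for j in(-1,1): print('comp',i,j,((c+i*36.5*tx+j*50.5*ty)/1e3).round(4))
if __name__=='__main__': tote(sys.argv[1],sys.argv[2] if len(sys.argv)>2 else None)
E
python3 go.py .505 -.25 .13 93.5; python3 tote.py top
```

```text
t11.1 pos [ 0.5147 -0.0219  0.1372] rpy [179.7  -0.   86.2] F [ 0.2 -0.3  0.7] w 0.0209 q [-0.13  0.51  0.08  1.99 -0.07  0.64  1.49]
 now-axes [-228.3    5.6    7.1]  target-axes [-227.1  -23.6    7.2] turn [ 0.3 -0.  -7.3]
top t 11.15 pos [ 0.5167 -0.022   0.1423] w 0.02066551050204715 n 936 rect [ 505.3 -327.2] [150.4 218. ] 3.7 corners [[423.0, -223.0], [437.0, -441.0], [587.0, -431.0], [573.0, -214.0]]
comp -1 -1 [ 0.4721 -0.3799]
comp -1 1 [ 0.4656 -0.2791]
comp 1 -1 [ 0.545  -0.3752]
comp 1 1 [ 0.5384 -0.2744]
```

arm_command:
  targets:
    - [-45,1,-15,0,0,-3.6]
    - [-45,-2,-15,0,0,-3.6]
    - [-45,-5,-15,0,0,0]
    - [-45,-5,0,0,0,0]
    - [-45,-5,0,0,0,0]
    - [0,0,0,0,0,0]

```text
clock: 11.75
position: [0.5068, -0.2545, 0.195]
tool_rot: [3.122, 0.003, 1.64]
force: [-0.6, 1.0, -0.9]
grip_width: 0.0207
```

```bash
python3 tote.py wrist w_tote.png; python3 go.py .4656 -.2791 .1 93.5
```

```text
wrist t 11.8 pos [ 0.5073 -0.2516  0.1948] w 0.02059145147035932 n 8807 rect [ 505.5 -326. ] [150.5 216.7] 3.7 corners [[423.0, -223.0], [437.0, -439.0], [588.0, -429.0], [574.0, -213.0]]
comp -1 -1 [ 0.4723 -0.3788]
comp -1 1 [ 0.4658 -0.278 ]
comp 1 -1 [ 0.5452 -0.374 ]
comp 1 1 [ 0.5387 -0.2733]
t11.8 pos [ 0.5073 -0.2516  0.1948] rpy [1.789e+02 1.000e-01 9.410e+01] F [ 0.1  1.3 -0.5] w 0.0206 q [ 0.31  0.49  0.06  1.83 -0.05  0.81  2.05]
 now-axes [-24.4 -45.4  93.9]  target-axes [-24.9 -43.3  94.8] turn [1.1 0.1 0.6]
```

View pics/w_tote.png

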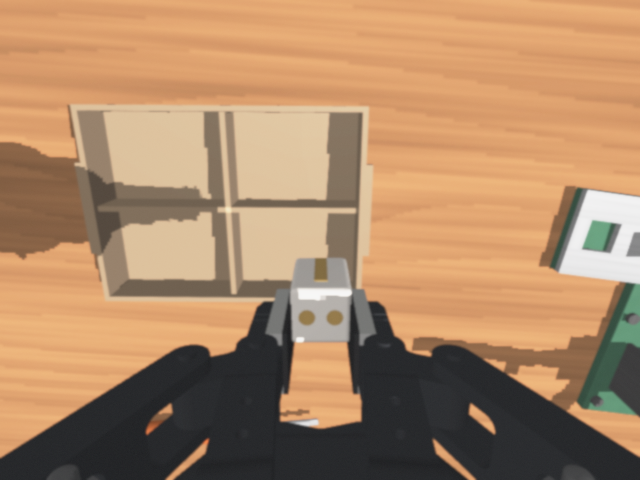

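The tote measures true (the extra 11 mm are end lugs), with compartments clear and the plug held squarely at (320,300). Placing it in compartment (-x,+y).

arm_command:
  targets:
    - [-13,-22,0,1,0,0]
    - [-13,-22,20,0,0,0]
    - [0,0,45,0,0,0]
    - [0,0,0,0,0,0]

```text
clock: 12.2
position: [0.4654, -0.279, 0.1297]
tool_rot: [3.137, 0.001, 1.645]
force: [-0.1, 0.6, -0.2]
grip_width: 0.021
```

```bash
python3 go.py .4658 -.278 .038 93.5
```

```text
t12.2 pos [ 0.4654 -0.279   0.1297] rpy [179.7   0.   94.3] F [-0.1  0.6 -0.2] w 0.021 q [ 0.39  0.55  0.06  1.93 -0.05  0.66  2.13]
 now-axes [ 1.1  0.1 91.7]  target-axes [ 1.   0.5 91.7] turn [0.3 0.  0.8]
```

arm_command:
  targets:
    - [0,0,35,0,0,0]
    - [0,0,35,0,0,0]
    - [0,0,15,0,0,0]
    - [0,0,5,0,0,0]
    - [0,0,1,0,0,0]

```text
clock: 12.7
position: [0.471, -0.2774, 0.0436]
tool_rot: [3.131, 0.003, 1.649]
force: [-0.4, -0.7, -0.7]
grip_width: 0.021
```

arm_command:
  targets:
    - [0,0,0,0,0,0]
    - [0,0,0,0,0,0]
    - [0,0,0,0,0,0]
    - [0,0,-10,0,0,0]
    - [0,0,-40,0,0,0]
    - [0,0,-40,0,0,0]
    - [0,0,-20,0,0,0]
  grip: 42

```text
clock: 13.4
position: [0.4701, -0.2772, 0.1618]
tool_rot: [3.13, 0.003, 1.649]
force: [0.5, 0.2, -0.8]
grip_width: 0.0359
```

```bash
python3 go.py .5146 .0317 .13 86
python3 - <<'E'
from h import *
f=grab('top','tt.png'); cv2.imwrite('pics/tt1.png',cv2.resize(f['color'][180:380,240:540,::-1],None,fx=2.6,fy=2.6,interpolation=cv2.INTER_CUBIC))
E
```

```text
t13.4 pos [ 0.4701 -0.2772  0.1618] rpy [179.3   0.2  94.5] F [ 0.5  0.2 -0.8] w 0.0359 q [ 0.38  0.51  0.07  1.9  -0.05  0.72  2.12]
 now-axes [304.5  68.3  31.6]  target-axes [311.2  22.9  31.8] turn [0.7 0.1 8.5]
```

arm_command:
  targets:
    - [0,0,0,0,0,4]
    - [40,9,0,0.7,0,4]
    - [45,3,5,0,0,0]
    - [45,3,5,0,0,0]
    - [45,3,5,0,0,0]
    - [45,3,5,0,0,0]
    - [45,3,5,0,0,0]
    - [45,0,0,0,0,0]
  grip: 40

```text
clock: 14.25
position: [0.5159, 0.0331, 0.1456]
tool_rot: [3.128, 0.007, 1.489]
force: [1.5, 0.4, 0.7]
grip_width: 0.0339
```

```bash
cat > inside.py <<'E'
from h import *
np.set_printoptions(precision=4,suppress=True)
f=grab('top'); P=cloud(f); hsv=cv2.cvtColor(f['color'],cv2.COLOR_RGB2HSV)
m=(hsv[...,1]<60)&(hsv[...,2]>110)&(P[...,0]>.42)&(P[...,0]<.6)&(P[...,1]<-.2)&(P[...,1]>-.45)
k,l,st,ce=cv2.connectedComponentsWithStats(m.astype(np.uint8))
for i in range(1,k):
    if st[i,4]>15: q=P[l==i]; print('white in tote',st[i,4],np.median(q,0),'zmax',np.percentile(q[:,2],95))
E
python3 inside.py; python3 tote.py top; python3 go.py .5146 .0317 .036 86
```

```text
top t 14.35 pos [0.5162 0.038  0.1458] w 0.03388227119610134 n 934 rect [ 505.2 -326.9] [150.2 217.9] 3.6 corners [[424.0, -223.0], [437.0, -440.0], [587.0, -431.0], [573.0, -214.0]]
comp -1 -1 [ 0.4719 -0.3796]
comp -1 1 [ 0.4656 -0.2788]
comp 1 -1 [ 0.5448 -0.3751]
comp 1 1 [ 0.5385 -0.2742]
t14.3 pos [0.5162 0.038  0.1458] rpy [179.2   0.3  85.8] F [-0.4 -1.3 -0.2] w 0.0339 q [-0.27  0.49  0.1   1.99 -0.07  0.65  1.37]
 now-axes [ -5.9  -2.7 109.8]  target-axes [ -6.4  -1.2 109.8] turn [ 0.8  0.3 -0.2]
```

arm_command:
  targets:
    - [-6,-2,20,0.8,0.3,0]
    - [0,0,30,0,0,0]
    - [0,0,20,0,0,0]
    - [0,0,0,0,0,0]

```text
clock: 14.75
position: [0.5152, 0.0338, 0.0771]
tool_rot: [3.138, -0.003, 1.502]
force: [0.0, -0.3, -0.2]
grip_width: 0.0341
```

```bash
python3 go.py .5146 .0317 .036 86
python3 - <<'E'
import cv2
a=cv2.imread('pics/tt.png')[255:345,415:525]; h=cv2.cvtColor(a,cv2.COLOR_BGR2HSV); print([(h[j,i].tolist(),i+415,j+255) for j in range(45,90,6) for i in range(5,60,6) if h[j,i,1]<70])
E
```

```text
t14.8 pos [0.5152 0.0338 0.0771] rpy [179.8  -0.2  86.1] F [ 0.  -0.3 -0.2] w 0.0341 q [-0.23  0.61  0.07  2.02 -0.09  0.51  1.4 ]
 now-axes [-2.3 -0.7 41.1]  target-axes [-2.1 -0.5 41.1] turn [ 0.2 -0.2  0.1]
[([45, 28, 18], 474, 312), ([18, 30, 126], 444, 318), ([30, 13, 20], 450, 318), ([60, 9, 29], 456, 318), ([100, 38, 20], 462, 318), ([45, 39, 13], 468, 318), ([23, 12, 87], 450, 324), ([8, 10, 104], 456, 324), ([17, 17, 106], 462, 324), ([130, 48, 16], 474, 324), ([90, 9, 29], 450, 330), ([15, 24, 63], 456, 330), ([0, 17, 15], 468, 330), ([90, 18, 14], 474, 330), ([150, 17, 15], 474, 336)]
```

arm_command:
  targets:
    - [-2,-3,14,0,0,0]
    - [0,-1,14,0,0,0]
    - [0,0,12,0,0,0]
    - [0,0,3,0,0,0]
    - [0,0,0,0,0,0]

```text
clock: 15.25
position: [0.5132, 0.0317, 0.0358]
tool_rot: [3.134, -0.003, 1.501]
force: [0.9, 0.3, 0.9]
grip_width: 0.0341
```

arm_command:
  targets:
    - [0,0,0,0,0,0]
    - [0,0,0,0,0,0]
    - [0,0,0,0,0,0]
    - [0,0,0,0,0,0]
    - [0,0,-5,0,0,0]
    - [0,0,-20,0,0,0]
    - [0,0,-40,0,0,0]
    - [0,0,-40,0,0,0]
  grip: 0

```text
clock: 16.05
position: [0.5106, 0.0312, 0.1423]
tool_rot: [3.14, -0.002, 1.502]
force: [0.4, 0.1, 0.4]
grip_width: 0.0209
```

```bash
python3 go.py .505 -.25 .2 93.5
```

```text
t16.1 pos [0.5106 0.0312 0.1423] rpy [ 1.799e+02 -1.000e-01  8.600e+01] F [0.4 0.1 0.4] w 0.0209 q [-0.25  0.5   0.09  2.   -0.08  0.65  1.4 ]
 now-axes [-280.8   13.9  -58.2]  target-axes [-280.4  -22.8  -57.7] turn [ 0.1 -0.1 -7.5]
```

arm_command:
  targets:
    - [-30,2,-20,0,0,-3.8]
    - [-45,-2,-20,0,0,-3.8]
    - [-45,-4,-20,0,0,0]
    - [-45,-4,0,0,0,0]
    - [-45,-4,0,0,0,0]
    - [-45,-4,0,0,0,0]
    - [-25,-3,0,0,0,0]
    - [0,0,0,0,0,0]

```text
clock: 16.85
position: [0.5049, -0.2598, 0.2144]
tool_rot: [3.127, 0.001, 1.644]
force: [-0.9, 0.2, -0.6]
grip_width: 0.0204
```

```bash
python3 tote.py wrist w_tote2.png;python3 go.py .4723 -.3788 .1 93.5
```

```text
wrist t 16.9 pos [ 0.5051 -0.2582  0.2143] w 0.021382735073366386 n 7759 rect [ 505.6 -326.2] [150.7 217.1] 3.7 corners [[423.0, -223.0], [437.0, -439.0], [588.0, -430.0], [574.0, -213.0]]
comp -1 -1 [ 0.4725 -0.379 ]
comp -1 1 [ 0.4659 -0.2782]
comp 1 -1 [ 0.5453 -0.3743]
comp 1 1 [ 0.5388 -0.2735]
t16.9 pos [ 0.5051 -0.2582  0.2143] rpy [179.1  -0.   94.3] F [ 0.2 -0.2 -0.6] w 0.0214 q [ 0.29  0.47  0.11  1.81 -0.07  0.86  2.08]
 now-axes [-117.8  -43.4  113.7]  target-axes [-118.4  -40.1  114.3] turn [ 0.9 -0.   0.8]
```

View pics/w_tote2.png

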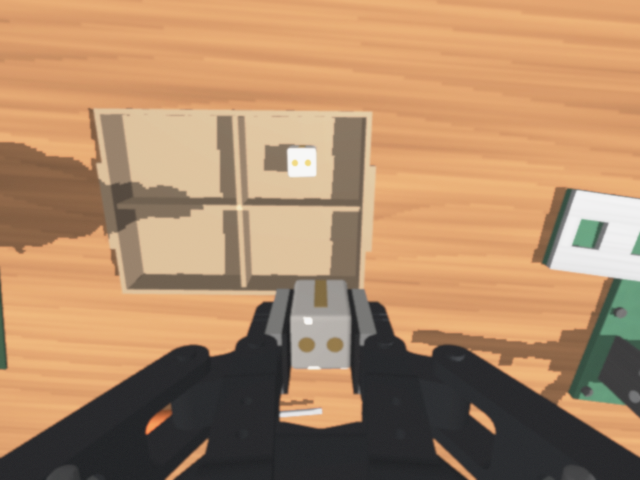

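Plug 1 stands upright in its compartment (302,162), and the second is held well. It goes to (-x,-y).

arm_command:
  targets:
    - [-40,-15,0,0.9,0,0.5]
    - [-40,-15,15,0,0,0]
    - [-37,-12,30,0,0,0]
    - [0,0,30,0,0,0]
    - [0,0,0,0,0,0]

```text
clock: 17.4
position: [0.4738, -0.375, 0.1389]
tool_rot: [3.139, -0.002, 1.645]
force: [0.5, 0.5, 0.5]
grip_width: 0.0211
```

```bash
python3 go.py .4725 -.379 .034 93.5
```

```text
t17.4 pos [ 0.4738 -0.375   0.1389] rpy [ 1.799e+02 -1.000e-01  9.430e+01] F [0.5 0.5 0.5] w 0.0211 q [ 0.5   0.62  0.11  1.75 -0.09  0.77  2.3 ]
 now-axes [ -4.1  -1.9 104.8]  target-axes [ -3.9  -1.6 104.9] turn [ 0.1 -0.1  0.8]
```

arm_command:
  targets:
    - [-4,-3,35,0,0,0.5]
    - [0,-1,35,0,0,0]
    - [0,0,25,0,0,0]
    - [0,0,7,0,0,0]
    - [0,0,2,0,0,0]
    - [0,0,0,0,0,0]

```text
clock: 18.0
position: [0.4777, -0.3738, 0.0407]
tool_rot: [3.132, 0.0, 1.645]
force: [1.3, 0.2, 0.5]
grip_width: 0.0212
```

arm_command:
  targets:
    - [0,0,0,0,0,0]
    - [0,0,0,0,0,0]
    - [0,0,0,0,0,0]
    - [0,0,-10,0,0,0]
    - [0,0,-40,0,0,0]
    - [0,0,-40,0,0,0]
    - [0,0,-20,0,0,0]
  grip: 42

```text
clock: 18.7
position: [0.4768, -0.3736, 0.1583]
tool_rot: [3.131, 0.001, 1.645]
force: [-0.0, 0.2, -0.1]
grip_width: 0.0361
```

```bash
python3 go.py .519 .0871 .14 86
```

```text
t18.7 pos [ 0.4768 -0.3736  0.1583] rpy [179.4   0.   94.2] F [-0.   0.2 -0.1] w 0.0361 q [ 0.49  0.6   0.11  1.74 -0.09  0.8   2.3 ]
 now-axes [456.4  75.9  18.8]  target-axes [462.5  10.   18.3] turn [ 0.6 -0.   8.2]
```

arm_command:
  targets:
    - [0,0,0,0,0,4]
    - [40,9,0,0.6,0,4]
    - [48,2,0,0,0,0]
    - [48,2,0,0,0,0]
    - [48,2,0,0,0,0]
    - [48,2,0,0,0,0]
    - [48,2,0,0,0,0]
    - [48,0,0,0,0,0]
  grip: 40

```text
clock: 19.5
position: [0.5189, -0.0456, 0.169]
tool_rot: [3.128, 0.006, 1.484]
force: [0.6, 0.0, -0.3]
grip_width: 0.0343
```

```bash
python3 go.py .519 .0871 .08 86
```

```text
t19.5 pos [ 0.5189 -0.0456  0.169 ] rpy [179.2   0.3  85. ] F [ 0.6  0.  -0.3] w 0.0343 q [-0.15  0.47  0.16  1.96 -0.1   0.71  1.55]
 now-axes [132.7 -12.5  88.1]  target-axes [132.3  -9.2  89. ] turn [ 0.8  0.3 -0.9]
```

arm_command:
  targets:
    - [44,-4,10,0.8,0.3,-0.9]
    - [44,-4,25,0,0,0]
    - [36,-2,25,0,0,0]
    - [0,0,20,0,0,0]
    - [0,0,0,0,0,0]

```text
clock: 20.0
position: [0.5195, 0.0901, 0.0924]
tool_rot: [3.136, -0.004, 1.51]
force: [-0.3, 0.1, 0.8]
grip_width: 0.0341
```

```bash
python3 go.py .519 .0871 .036 86
```

```text
t20.0 pos [0.5195 0.0901 0.0924] rpy [179.7  -0.2  86.5] F [-0.3  0.1  0.8] w 0.0341 q [-0.37  0.6   0.11  1.99 -0.13  0.55  1.34]
 now-axes [-3.3 -0.7 56.4]  target-axes [-3.1 -0.3 56.4] turn [ 0.3 -0.2  0.5]
```

arm_command:
  targets:
    - [-3,-3,18,0,0,0.5]
    - [0,-1,18,0,0,0]
    - [0,0,16,0,0,0]
    - [0,0,5,0,0,0]
    - [0,0,1,0,0,0]

```text
clock: 20.5
position: [0.5189, 0.0851, 0.0395]
tool_rot: [3.13, -0.006, 1.496]
force: [0.6, 0.7, 0.8]
grip_width: 0.0342
```

arm_command:
  targets:
    - [0,0,0,0,0,0]
    - [0,0,0,0,0,0]
    - [0,0,0,0,0,0]
    - [0,0,0,0,0,0]
    - [0,0,-5,0,0,0]
    - [0,0,-20,0,0,0]
    - [0,0,-40,0,0,0]
    - [0,0,-40,0,0,0]
  grip: 0

```text
clock: 21.3
position: [0.5164, 0.0835, 0.1477]
tool_rot: [3.134, -0.004, 1.495]
force: [0.7, -0.3, 1.1]
grip_width: 0.0209
```

```bash
python3 go.py .505 -.25 .2 93.5
```

```text
t21.3 pos [0.5164 0.0835 0.1477] rpy [179.6  -0.2  85.7] F [ 0.7 -0.3  1.1] w 0.0209 q [-0.38  0.5   0.14  1.97 -0.11  0.67  1.33]
 now-axes [-333.2   14.2  -53.5]  target-axes [-332.2  -31.7  -52.3] turn [ 0.4 -0.2 -7.8]
```

arm_command:
  targets:
    - [-30,2,-20,0.4,0,-3.8]
    - [-48,-2,-20,0,0,-3.8]
    - [-48,-5,-20,0,0,0]
    - [-48,-5,0,0,0,0]
    - [-48,-5,0,0,0,0]
    - [-48,-5,0,0,0,0]
    - [-48,-5,0,0,0,0]
    - [0,0,0,0,0,0]

```text
clock: 22.1
position: [0.5047, -0.2446, 0.2178]
tool_rot: [3.128, -0.002, 1.639]
force: [-0.9, 0.9, -0.1]
grip_width: 0.021
```

```bash
python3 tote.py wrist w_tote3.png;python3 go.py .5388 -.2735 .1 93.5
```

```text
wrist t 22.15 pos [ 0.5053 -0.2415  0.2176] w 0.020864210342884274 n 7728 rect [ 505.5 -326.1] [150.5 216.9] 3.8 corners [[423.0, -223.0], [437.0, -439.0], [588.0, -429.0], [573.0, -213.0]]
comp -1 -1 [ 0.4724 -0.3789]
comp -1 1 [ 0.4657 -0.2781]
comp 1 -1 [ 0.5452 -0.3741]
comp 1 1 [ 0.5386 -0.2733]
t22.1 pos [ 0.5053 -0.2415  0.2176] rpy [179.2  -0.2  94. ] F [ 0.2  0.4 -0.2] w 0.0209 q [ 0.22  0.46  0.17  1.82 -0.11  0.86  2.08]
 now-axes [-34.7  29.6 117.9]  target-axes [-34.   31.5 117.6] turn [ 0.8 -0.2  0.5]
```

View pics/w_tote3.png

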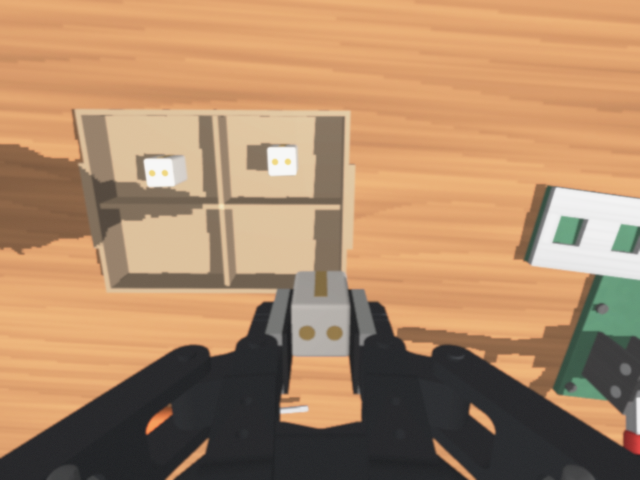

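Both placed plugs stand upright on the floor ((165,172) and (282,160)). The third goes to (+x,+y).

arm_command:
  targets:
    - [-17,15,10,0.8,0,0.5]
    - [-17,14,25,0,0,0]
    - [0,0,30,0,0,0]
    - [0,0,10,0,0,0]
    - [0,0,0,0,0,0]

```text
clock: 22.65
position: [0.5387, -0.2707, 0.1428]
tool_rot: [3.14, -0.005, 1.635]
force: [-0.6, -0.1, 0.2]
grip_width: 0.0209
```

```bash
python3 go.py .5386 -.2733 .035 93.5
```

```text
t22.6 pos [ 0.5387 -0.2707  0.1428] rpy [179.9  -0.3  93.7] F [-0.6 -0.1  0.2] w 0.0209 q [ 0.27  0.62  0.15  1.76 -0.13  0.78  2.12]
 now-axes [ -3.1  -0.4 107.8]  target-axes [ -2.6  -0.2 107.8] turn [ 0.1 -0.3  0.2]
```

arm_command:
  targets:
    - [-3,-3,35,0,0,0]
    - [0,-1,35,0,0,0]
    - [0,0,28,0,0,0]
    - [0,0,8,0,0,0]
    - [0,0,3,0,0,0]
    - [0,0,2,0,0,0]

```text
clock: 23.25
position: [0.5399, -0.2715, 0.0379]
tool_rot: [3.131, -0.002, 1.639]
force: [0.2, 0.7, -0.0]
grip_width: 0.0208
```

arm_command:
  targets:
    - [0,0,0,0,0,0]
    - [0,0,0,0,0,0]
    - [0,0,0,0,0,0]
    - [0,0,-10,0,0,0]
    - [0,0,-40,0,0,0]
    - [0,0,-40,0,0,0]
    - [0,0,-20,0,0,0]
  grip: 42

```text
clock: 23.95
position: [0.5387, -0.2719, 0.1554]
tool_rot: [3.13, -0.001, 1.639]
force: [0.5, -1.2, 0.4]
grip_width: 0.036
```

```bash
python3 go.py .5218 .1415 .14 86
```

```text
t23.9 pos [ 0.5387 -0.2719  0.1554] rpy [ 1.793e+02 -1.000e-01  9.390e+01] F [ 0.5 -1.2  0.4] w 0.036 q [ 0.27  0.6   0.15  1.76 -0.13  0.79  2.13]
 now-axes [413.5  11.1  16.1]  target-axes [411.2 -45.7  15.4] turn [ 0.7 -0.1  7.9]
```

arm_command:
  targets:
    - [0,0,0,0,0,4]
    - [40,0,0,0.7,0,4]
    - [48,-6,0,0,0,0]
    - [48,-6,0,0,0,0]
    - [48,-6,0,0,0,0]
    - [48,-6,0,0,0,0]
    - [48,-6,0,0,0,0]
    - [48,-6,0,0,0,0]
  grip: 40

```text
clock: 24.75
position: [0.5277, 0.0601, 0.1675]
tool_rot: [3.128, 0.001, 1.479]
force: [1.2, 0.4, -0.8]
grip_width: 0.0341
```

arm_command:
  targets:
    - [40,0,10,0,0,0]
    - [15,0,20,0,0,0]
    - [0,0,0,0,0,0]

```text
clock: 25.05
position: [0.5326, 0.1252, 0.1399]
tool_rot: [3.125, -0.004, 1.489]
force: [-0.1, 0.1, 0.3]
grip_width: 0.034
```

```bash
python3 go.py .5218 .1415 .08 86
```

```text
t25.1 pos [0.5326 0.1252 0.1399] rpy [179.   -0.2  85.3] F [-0.1  0.1  0.3] w 0.034 q [-0.48  0.55  0.19  1.92 -0.16  0.67  1.29]
 now-axes [ 15.1 -13.1  59.8]  target-axes [ 15.5 -11.9  59.9] turn [ 1.  -0.2 -0.7]
```

arm_command:
  targets:
    - [15,-12,15,1,0,-0.7]
    - [0,-1,30,0,0,0]
    - [0,0,10,0,0,0]
    - [0,0,0,0,0,0]

```text
clock: 25.45
position: [0.5213, 0.1407, 0.0862]
tool_rot: [3.141, -0.005, 1.5]
force: [-0.3, 0.2, 1.0]
grip_width: 0.0343
```

```bash
python3 go.py .5218 .1415 .036 86
```

```text
t25.4 pos [0.5213 0.1407 0.0862] rpy [180.   -0.3  85.9] F [-0.3  0.2  1. ] w 0.0343 q [-0.48  0.63  0.16  1.95 -0.18  0.57  1.29]
 now-axes [ 0.6  0.4 50.2]  target-axes [ 0.8  0.5 50.2] turn [ 0.  -0.3 -0.1]
```

arm_command:
  targets:
    - [1,-2,16,0,0,0]
    - [0,0,16,0,0,0]
    - [0,0,14,0,0,0]
    - [0,0,5,0,0,0]
    - [0,0,1,0,0,0]

```text
clock: 25.95
position: [0.522, 0.14, 0.0372]
tool_rot: [3.137, -0.006, 1.496]
force: [-0.3, 0.1, -0.7]
grip_width: 0.0341
```

arm_command:
  targets:
    - [0,0,0,0,0,0]
    - [0,0,0,0,0,0]
    - [0,0,0,0,0,0]
    - [0,0,0,0,0,0]
    - [0,0,-5,0,0,0]
    - [0,0,-20,0,0,0]
    - [0,0,-40,0,0,0]
    - [0,0,-40,0,0,0]
  grip: 0

```text
clock: 26.75
position: [0.5198, 0.1386, 0.1439]
tool_rot: [-3.141, -0.003, 1.495]
force: [0.4, -0.1, -1.1]
grip_width: 0.0211
```

arm_command:
  targets:
    - [-30,2,-20,0.4,0,-3.8]
    - [-48,-2,-20,0,0,-3.8]
    - [-48,-5,-20,0,0,0]
    - [-48,-5,0,0,0,0]
    - [-48,-5,0,0,0,0]
    - [-48,-5,0,0,0,0]
    - [-48,-5,0,0,0,0]
    - [-48,-4,0,0,0,0]

```text
clock: 27.55
position: [0.5097, -0.2324, 0.2134]
tool_rot: [3.135, -0.007, 1.647]
force: [0.6, 0.5, -0.5]
grip_width: 0.0215
```

```bash
python3 tote.py wrist w_tote4.png;python3 go.py .5452 -.3741 .15 93.5
```

```text
wrist t 27.6 pos [ 0.508  -0.2413  0.2137] w 0.021177865401293596 n 8396 rect [ 505.6 -326.3] [150.6 217.2] 3.7 corners [[423.0, -223.0], [437.0, -440.0], [588.0, -430.0], [574.0, -213.0]]
comp -1 -1 [ 0.4724 -0.379 ]
comp -1 1 [ 0.4659 -0.2783]
comp 1 -1 [ 0.5453 -0.3743]
comp 1 1 [ 0.5388 -0.2735]
t27.6 pos [ 0.508  -0.2413  0.2137] rpy [179.6  -0.2  93.9] F [-8.2 -9.7 -1.5] w 0.0212 q [ 0.18  0.47  0.23  1.82 -0.14  0.86  2.11]
 now-axes [-135.2   27.6   63.5]  target-axes [-134.8   29.    63.7] turn [ 0.4 -0.2  0.4]
```

arm_command:
  targets:
    - [-45,9,5,0.4,0,0.4]
    - [-45,9,15,0,0,0]
    - [-44,9,20,0,0,0]
    - [0,0,20,0,0,0]
    - [0,0,0,0,0,0]

```text
clock: 28.1
position: [0.5414, -0.3754, 0.1543]
tool_rot: [3.14, -0.001, 1.627]
force: [-0.5, 0.7, -0.0]
grip_width: 0.0211
```

```bash
python3 go.py .5453 -.3743 .034 93.5
```

```text
t28.1 pos [ 0.5414 -0.3754  0.1543] rpy [ 1.799e+02 -1.000e-01  9.320e+01] F [-0.5  0.7 -0. ] w 0.0211 q [ 0.38  0.69  0.22  1.59 -0.18  0.88  2.29]
 now-axes [  0.7   3.8 120.3]  target-axes [  0.9   3.9 120.3] turn [ 0.1 -0.1 -0.3]
```

arm_command:
  targets:
    - [0,1,40,0,0,0]
    - [0,1,40,0,0,0]
    - [0,0,30,0,0,0]
    - [0,0,9,0,0,0]
    - [0,0,4,0,0,0]
    - [0,0,3,0,0,0]

```text
clock: 28.7
position: [0.5475, -0.3741, 0.0336]
tool_rot: [3.134, 0.002, 1.63]
force: [-8.5, 4.4, 32.7]
grip_width: 0.0211
```

arm_command:
  targets:
    - [0,0,0,0,0,0]
    - [0,0,0,0,0,0]
    - [0,0,0,0,0,0]
    - [0,0,-10,0,0,0]
    - [0,0,-40,0,0,0]
    - [0,0,-40,0,0,0]
    - [0,0,-40,0,0,0]
    - [0,0,-20,0,0,0]
  grip: 42

```text
clock: 29.5
position: [0.5463, -0.3738, 0.1946]
tool_rot: [3.131, 0.004, 1.629]
force: [-0.2, 0.5, 0.2]
grip_width: 0.0359
```

arm_command:
  targets:
    - [40,-10,0,0,0,4]
    - [45,-5,-10,0,0,4]
    - [45,0,-10,0,0,0]
    - [0,0,0,0,0,0]
  grip: 0

```text
clock: 29.9
position: [0.5331, -0.2425, 0.2223]
tool_rot: [3.121, 0.005, 1.48]
force: [-0.6, -1.0, 0.6]
grip_width: 0.0001
```

```bash
python3 tote.py wrist w_tote5.png;python3 go.py .5452 -.3741 .15 93.5
```

```text
wrist t 29.95 pos [ 0.5324 -0.2454  0.2222] w 0.0002313961369400446 n 8500 rect [ 505.6 -326.2] [150.6 216.9] 3.7 corners [[423.0, -223.0], [437.0, -439.0], [588.0, -430.0], [574.0, -213.0]]
comp -1 -1 [ 0.4724 -0.3789]
comp -1 1 [ 0.4659 -0.2781]
comp 1 -1 [ 0.5452 -0.3742]
comp 1 1 [ 0.5387 -0.2734]
t29.9 pos [ 0.5324 -0.2454  0.2222] rpy [178.8   0.4  84.7] F [ 0.1 -0.7  0.9] w 0.0002 q [ 0.13  0.49  0.28  1.76 -0.17  0.89  1.96]
 now-axes [-126.5   23.1   73.5]  target-axes [-129.2    4.9   72.2] turn [ 1.1  0.4 -8.8]
```

View pics/w_tote5.png

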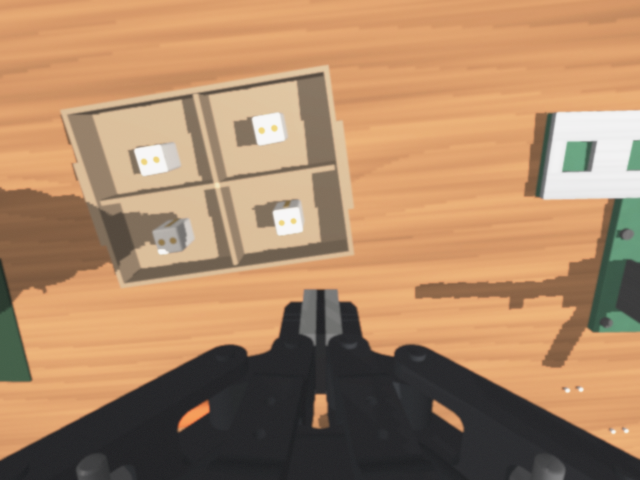

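All four compartments hold one standing connector ((150,160), (268,128), (172,237), (288,220)). Next, closing the clamp: pinch the grip and follow its arc.

```bash
python3 go.py .7162 .0451 .24 86; python3 plugs.py | head -3
python3 - <<'E'
import numpy as np
p0=None
for q in [1.1,1.0,.9,.8,.7,.6,.5,.4,.3,.2,.1,0,-.05]:
    p=75*np.array([np.sin(q),np.cos(q)])
    if p0 is not None: print(q,'toolY',(p-p0)[0].round(1),'toolZ',-(p-p0)[1].round(1),'abs',(p[0]+132).round(1),(p[1]+52).round(1))
    p0=p
E
```

```text
t29.9 pos [ 0.5324 -0.2454  0.2222] rpy [178.8   0.4  84.7] F [ 0.1 -0.7  0.9] w 0.0002 q [ 0.13  0.49  0.28  1.76 -0.17  0.89  1.96]
 now-axes [306.2 156.4 -16.5]  target-axes [302.6 163.1 -17.8] turn [ 1.2  0.4 -1.3]
1.0 toolY -3.7 toolZ -6.5 abs 195.1 92.5
0.9 toolY -4.4 toolZ -6.1 abs 190.7 98.6
0.8 toolY -4.9 toolZ -5.6 abs 185.8 104.3
0.7 toolY -5.5 toolZ -5.1 abs 180.3 109.4
0.6 toolY -6.0 toolZ -4.5 abs 174.3 113.9
0.5 toolY -6.4 toolZ -3.9 abs 168.0 117.8
0.4 toolY -6.8 toolZ -3.3 abs 161.2 121.1
0.3 toolY -7.0 toolZ -2.6 abs 154.2 123.7
0.2 toolY -7.3 toolZ -1.9 abs 146.9 125.5
0.1 toolY -7.4 toolZ -1.1 abs 139.5 126.6
0 toolY -7.5 toolZ -0.4 abs 132.0 127.0
-0.05 toolY -3.7 toolZ 0.1 abs 128.3 126.9
```

arm_command:
  targets:
    - [35,15,-20,1.2,0.4,-1.3]
    - [40,22,0,0,0,0]
    - [40,22,0,0,0,0]
    - [40,22,0,0,0,0]
    - [40,22,0,0,0,0]
    - [40,22,0,0,0,0]
    - [40,20,0,0,0,0]
    - [0,0,0,0,0,0]
  grip: 45

```text
clock: 30.85
position: [0.7037, 0.0098, 0.2404]
tool_rot: [-3.138, 0.004, 1.48]
force: [-0.1, 0.4, -1.3]
grip_width: 0.0385
```

```bash
python3 go.py .7162 .0451 .15 86; python3 clamp.py
```

```text
t30.9 pos [0.7037 0.0098 0.2404] rpy [-179.8    0.3   84.8] F [-0.1  0.4 -1.3] w 0.0385 q [-0.25  0.68  0.26  1.38 -0.18  1.11  1.51]
 now-axes [36.7  9.6 90.2]  target-axes [36.1 10.1 90.4] turn [-0.2  0.3 -1.2]
scene red 97 nest x 0.16765005599501095 0.21141771644746193 z 0.07192712890740627 0.09694822525708058 angles 57.29577951308232 1.0516217256266338
```

arm_command:
  targets:
    - [36,10,0,0,0,-1.2]
    - [0,0,30,0,0,0]
    - [0,0,45,0,0,0]
    - [0,0,10,0,0,0]
    - [0,0,0,0,0,0]

```text
clock: 31.45
position: [0.7158, 0.0266, 0.1561]
tool_rot: [-3.14, 0.011, 1.483]
force: [0.9, -1.1, 1.6]
grip_width: 0.0383
```

```bash
python3 go.py .7162 .0451 .086 86
python3 - <<'E'
from h import *
f=grab('wrist','w_h.png')
E
```

```text
t31.4 pos [0.7158 0.0266 0.1561] rpy [-179.9    0.7   85. ] F [ 0.9 -1.1  1.6] w 0.0383 q [-0.26  0.78  0.24  1.41 -0.19  0.98  1.5 ]
 now-axes [19.3 -1.1 69.8]  target-axes [18.5 -0.9 70.1] turn [-0.1  0.7 -1. ]
```

View pics/w_h.png

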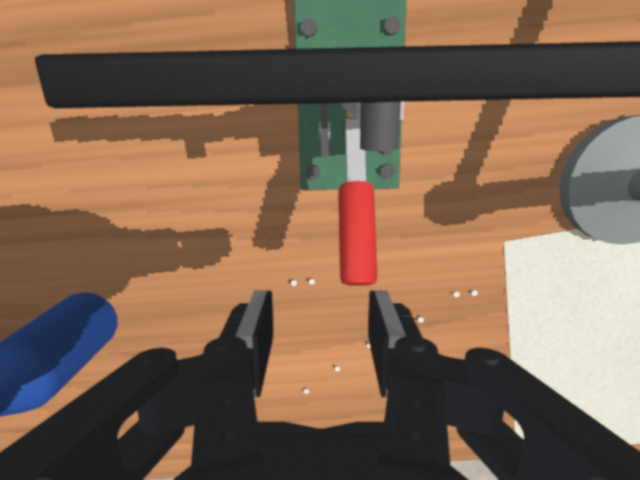

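The red grip (358,232) is right of the finger middle, as computed (+19 mm). Correcting before descending.

arm_command:
  targets:
    - [17,-1,0,0,0.7,-1]
    - [4,0,0,0,0,0]
    - [0,0,0,0,0,0]

```text
clock: 31.8
position: [0.7185, 0.0483, 0.1615]
tool_rot: [3.137, -0.003, 1.501]
force: [0.2, 0.2, 0.1]
grip_width: 0.0386
```

```bash
python3 go.py .7162 .0451 .086 86
```

```text
t31.8 pos [0.7185 0.0483 0.1615] rpy [179.8  -0.2  86. ] F [0.2 0.2 0.1] w 0.0386 q [-0.28  0.78  0.23  1.4  -0.2   0.98  1.5 ]
 now-axes [-3.6 -2.4 75.5]  target-axes [-3.3 -2.1 75.5] turn [ 0.2 -0.2 -0. ]
```

arm_command:
  targets:
    - [-3,-3,20,0,0,0]
    - [0,-2,25,0,0,0]
    - [0,-2,20,0,0,0]
    - [0,0,8,0,0,0]
    - [0,0,1,0,0,0]

```text
clock: 32.3
position: [0.7145, 0.0475, 0.0911]
tool_rot: [3.129, -0.005, 1.503]
force: [0.1, -0.1, 1.1]
grip_width: 0.0384
```

```bash
python3 go.py .7162 .0451 .086 86
```

```text
t32.3 pos [0.7145 0.0475 0.0911] rpy [179.3  -0.3  86.1] F [ 0.1 -0.1  1.1] w 0.0384 q [-0.27  0.85  0.21  1.46 -0.21  0.84  1.51]
 now-axes [-2.3  1.7  5.1]  target-axes [-2.2  1.8  5.1] turn [ 0.7 -0.3  0.1]
```

Pinch, then follow the arc.

arm_command:
  targets:
    - [-2,1,4,0,0,0]
    - [0,0,0,0,0,0]
    - [0,0,0,0,0,0]
    - [0,0,0,0,0,0]
    - [0,0,0,0,0,0]
  grip: 0
  grip_force: 60

```text
clock: 32.8
position: [0.716, 0.0459, 0.0884]
tool_rot: [3.128, -0.006, 1.504]
force: [0.1, 1.7, -8.7]
grip_width: 0.0179
```

arm_command:
  targets:
    - [0,-3.7,-6.5,0,0,0]
    - [0,-4.4,-6.1,0,0,0]
    - [0,-4.9,-5.6,0,0,0]

```text
clock: 33.1
position: [0.7018, 0.0468, 0.1054]
tool_rot: [3.13, -0.005, 1.504]
force: [-4.8, 1.4, -16.7]
grip_width: 0.0179
```

arm_command:
  targets:
    - [0,-5.5,-5.1,0,0,0]
    - [0,-6,-4.5,0,0,0]
    - [0,-6.4,-3.9,0,0,0]
    - [0,-6.8,-3.3,0,0,0]

```text
clock: 33.5
position: [0.6705, 0.0491, 0.1217]
tool_rot: [3.14, -0.005, 1.504]
force: [-6.1, -1.1, -1.8]
grip_width: 0.0086
```

```bash
cat > hq.py <<'E'
from h import *
s=bot.observe();O=np.array([.5177,.0588]);x=(s['position'][:2]-O)@np.array([.9976,-.069])-.132;z=s['position'][2]-.052
print(s['clock'],'q',np.arctan2(x,z),'r',np.hypot(x,z),'x',x+.132,'z',z+.052,'F',s['force'].round(1),'w',s['grip_width'])
E
python3 hq.py
```

```text
33.5 q 0.29358495268395085 r 0.07279260650025782 x 0.1530651349603312 z 0.12167799975748736 F [-6.1 -1.1 -1.8] w 0.008643755968884026
```

```bash
python3 clamp.py
python3 - <<'E'
import cv2
a=cv2.imread('pics/c_scene.png')[190:330,230:410]; cv2.imwrite('pics/c_s2.png',cv2.resize(a,None,fx=4,fy=4,interpolation=cv2.INTER_CUBIC))
E
python3 hq.py
```

```text
scene red 77 nest x 0.15991703815706892 0.19350279019366962 z 0.08422677264471268 0.12337300939819251 angles 57.29577951308232 0.6984984209964935
33.6 q 0.3098133498624081 r 0.07508492645249891 x 0.15489195829680547 z 0.12351017008590098 F [-0.2 -1.1  1.2] w -0.00015452023429894912
```

View pics/c_s2.png

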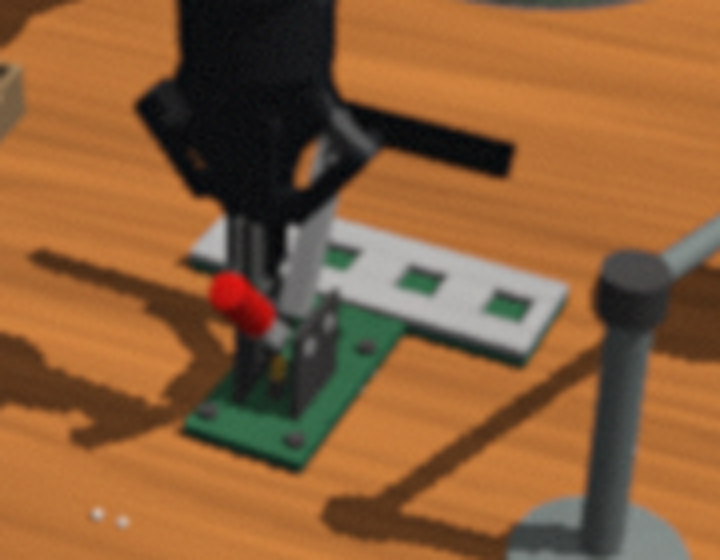

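The grip let go and the handle fell back towards open (the red grip leans away at (240,305)). I'll back off and repeat with a stronger grip and smaller steps.

arm_command:
  targets:
    - [0,0,-30,0,0,0]
    - [0,5,-35,0,0,0]
    - [0,30,-10,0,0,0]
    - [0,14,0,0,0,0]
    - [0,0,0,0,0,0]
  grip: 45

```text
clock: 34.1
position: [0.7257, 0.0435, 0.2107]
tool_rot: [3.12, -0.006, 1.503]
force: [-1.2, 0.3, 0.2]
grip_width: 0.0386
```

```bash
python3 clamp.py; python3 go.py .7162 .0451 .084 86
```

```text
scene red 98 nest x 0.16846704695188724 0.2120146214754071 z 0.07238826526676556 0.0983428990786045 angles 57.29577951308232 1.0539993559928944
t34.2 pos [0.7241 0.0437 0.2099] rpy [178.9  -0.4  86.1] F [-1.1 -0.1 -0.8] w 0.0381 q [-0.28  0.73  0.24  1.36 -0.19  1.05  1.5 ]
 now-axes [ 1.000e-01 -1.050e+01  1.257e+02]  target-axes [  0.9  -8.  125.9] turn [ 1.1 -0.4  0.1]
```

arm_command:
  targets:
    - [0,-8,30,1,0,0]
    - [0,-3,40,0,0,0]
    - [0,-2,35,0,0,0]
    - [0,0,12,0,0,0]
    - [0,0,6,0,0,0]
    - [0,0,0,0,0,0]

```text
clock: 34.8
position: [0.7101, 0.0453, 0.0865]
tool_rot: [3.136, -0.007, 1.503]
force: [0.3, 0.2, 0.7]
grip_width: 0.0384
```

```bash
python3 go.py .7162 .0451 .083 86;python3 hq.py
```

```text
t34.8 pos [0.7101 0.0453 0.0865] rpy [179.7  -0.4  86.1] F [0.3 0.2 0.7] w 0.0384 q [-0.27  0.85  0.21  1.47 -0.22  0.84  1.52]
 now-axes [0.1 6.  3.6]  target-axes [0.2 6.1 3.5] turn [ 0.3 -0.4  0.1]
34.8 q 1.054840641141473 r 0.07002438362849084 x 0.19290872255838845 z 0.08654767457956204 F [0.3 0.2 0.7] w 0.03840947056461334
```

arm_command:
  targets:
    - [0,1,4,0,0,0]
    - [0,0,0,0,0,0]
    - [0,0,0,0,0,0]
    - [0,0,0,0,0,0]
    - [0,0,0,0,0,0]
  grip: 0
  grip_force: 115

```text
clock: 35.3
position: [0.7119, 0.0462, 0.0849]
tool_rot: [3.134, -0.008, 1.503]
force: [0.7, 0.5, -10.8]
grip_width: 0.0169
```

arm_command:
  targets:
    - [0,-3.5,-6,0,0,0]
    - [0,-4,-5.7,0,0,0]
    - [0,-4.6,-5.2,0,0,0]

```text
clock: 35.6
position: [0.6986, 0.047, 0.1002]
tool_rot: [3.136, -0.008, 1.503]
force: [3.4, 3.0, -7.2]
grip_width: 0.0166
```

```bash
python3 hq.py
```

```text
35.6 q 0.7958630785804208 r 0.06893468014022419 x 0.1812516051109767 z 0.10023141631786726 F [ 3.4  3.  -7.2] w 0.01658335303450085
```

arm_command:
  targets:
    - [0,-5,-4.8,0,0,0]
    - [0,-5.5,-4.2,0,0,0]

```text
clock: 35.8
position: [0.6843, 0.0481, 0.1085]
tool_rot: [-3.14, -0.007, 1.504]
force: [-19.7, -2.1, -16.7]
grip_width: 0.0156
```

```bash
python3 hq.py; python3 clamp.py
```

```text
35.8 q 0.553677704386027 r 0.06639102767587596 x 0.1669096651249397 z 0.10847197390496896 F [-19.7  -2.1 -16.7] w 0.015576699746335557
scene red 40 nest x 0.1821003480305347 0.19485354987910575 z 0.11238611612317906 0.12291025425247548 angles 57.29577951308232 0.7182634164424564
```

arm_command:
  targets:
    - [0,-6,-3,0,0,0]
    - [0,-7,-3,0,0,0]

```text
clock: 36.1
position: [0.6691, 0.0489, 0.1156]
tool_rot: [-3.138, -0.007, 1.505]
force: [0.3, 0.0, 0.1]
grip_width: 0.0004
```

```bash
python3 hq.py; python3 clamp.py;python3 go.py .7162 .0451 .083 86
```

```text
36.1 q 0.30079306252000776 r 0.06653818507524437 x 0.15171378410997408 z 0.1155507418459675 F [0.3 0.  0.1] w 0.0003710615552198361
scene red 90 nest x 0.1660803651844418 0.2082004060452962 z 0.07619105072422838 0.10651154399806151 angles 57.29577951308232 0.9552038060361279
t36.2 pos [0.6698 0.0489 0.1166] rpy [-179.9   -0.4   86.2] F [ 1.6 -0.1  0.2] w -0.0001 q [-0.29  0.76  0.21  1.58 -0.21  0.83  1.51]
 now-axes [-0.9 46.6 33.5]  target-axes [-0.5 46.5 33.6] turn [-0.1 -0.4  0.2]
```

It slipped again (the pads spin on the round bar). New approach: tilt the tool by about 35° and push the handle end up from below with closed fingers. First up and out.

arm_command:
  targets:
    - [0,0,-35,0,0,0]
    - [0,5,-45,0,0,0]
    - [0,30,-15,0,0,0]
    - [0,40,0,7,0,0]
    - [0,15,0,7,0,0]
    - [0,0,0,7,0,0]
    - [0,0,0,7,0,0]
    - [0,0,0,7,0,0]
  grip: 0

```text
clock: 37.0
position: [0.7436, 0.0432, 0.222]
tool_rot: [-2.63, -0.01, 1.502]
force: [-98.6, -5.8, 44.0]
grip_width: -0.0002
```

```bash
cat > tp.py <<'E'
# tilt planner: nest x, z (mm), tilt deg
import sys
from h import *
from scipy.spatial.transform import Rotation as Ro
x,z,t=map(float,sys.argv[1:]); O=np.array([.5177,.0588]);nx=np.array([.9976,-.069])
s=bot.observe(); R=Ro.from_euler('xyz',s['tool_rot'])
T=Ro.from_rotvec(np.radians(t)*np.array([.069,.9976,0]))*Ro.from_euler('xyz',[np.pi,0,np.radians(86.04)])
g=np.r_[O+nx*x/1e3,z/1e3]; p=np.array(s['position']); d=(g-p)*1e3
c=p[:2]-O
print(s['clock'],'nest x',(c@nx*1e3).round(1),'y',(c@np.array([.069,.9976])*1e3).round(1),'z',(p[2]*1e3).round(1),'F',s['force'].round(1),'now-axes',R.inv().apply(d).round(1),'target-axes',T.inv().apply(d).round(1),'turn',np.degrees((R.inv()*T).as_rotvec()).round(1),s['qpos'].round(2))
E
python3 tp.py 238 180 35; python3 clamp.py
```

```text
37.0 nest x 226.4 y 0.0 z 222.0 F [-98.6  -5.8  44. ] now-axes [-0.4 30.6 31. ] target-axes [-0.  33.6 27.8] turn [ 5.7 -0.5  0.3] [-0.13  1.13  0.13  0.59 -0.19  1.93  1.43]
scene red 98 nest x 0.1699263677162505 0.2127827817557392 z 0.07336080776502674 0.09951602461605846 angles 57.29577951308232 1.0530849335238515
```

arm_command:
  targets:
    - [0,0,0,-6,0,0]

```text
clock: 37.2
position: [0.7437, 0.041, 0.2118]
tool_rot: [-2.727, -0.009, 1.499]
force: [1.1, 1.1, -1.2]
grip_width: 0.0005
```

```bash
python3 tp.py 238 180 15
```

```text
37.2 nest x 226.7 y -2.1 z 211.8 F [ 1.1  1.1 -1.2] now-axes [ 1.8 23.1 24.6] target-axes [ 2.1 19.1 27.8] turn [-8.8 -0.6  0. ] [-0.14  1.04  0.13  0.76 -0.17  1.75  1.45]
```

arm_command:
  targets:
    - [2,10,14,0,0,0]
    - [0,10,14,0,0,0]
    - [0,8,18,0,0,0]
    - [0,8,18,0,0,0]

```text
clock: 37.6
position: [0.7506, 0.0429, 0.1432]
tool_rot: [-2.732, -0.009, 1.499]
force: [0.9, -0.0, 0.1]
grip_width: -0.0001
```

```bash
python3 tp.py 238 82 25
```

```text
37.6 nest x 233.4 y 0.2 z 143.2 F [ 0.9 -0.   0.1] now-axes [-0.7 28.6 54.3] target-axes [-0.2 30.  53.6] turn [ 1.6 -0.5  0.1] [-0.15  1.11  0.12  0.79 -0.17  1.65  1.45]
```

arm_command:
  targets:
    - [0,9,16,3,0,0]
    - [0,8,16,3,0,0]
    - [0,8,14,3,0,0]
    - [0,4,6,0,0,0]
    - [0,0,0,0,0,0]

```text
clock: 38.1
position: [0.7505, 0.0436, 0.0729]
tool_rot: [-2.562, -0.008, 1.5]
force: [-0.5, -0.2, 1.0]
grip_width: 0.0001
```

```bash
python3 tp.py 230 80 32
```

```text
38.1 nest x 233.3 y 0.9 z 72.9 F [-0.5 -0.2  1. ] now-axes [-0.9 -6.7 -4.1] target-axes [-0.9 -6.6 -4.3] turn [-1.2 -0.5  0.2] [-0.12  1.33  0.11  0.53 -0.2   1.86  1.44]
```

arm_command:
  targets:
    - [0,-6,0,0,0,0]
    - [0,-6,0,-1,0,0]
    - [0,-6,-1,-1,0,0]

```text
clock: 38.4
position: [0.7371, 0.0443, 0.0832]
tool_rot: [-2.606, -0.008, 1.5]
force: [24.4, -0.6, 2.4]
grip_width: -0.0002
```

```bash
python3 tp.py 190 115 25; python3 clamp.py
```

```text
38.4 nest x 219.9 y 0.7 z 83.2 F [24.4 -0.6  2.4] now-axes [ -0.5 -42.  -12.1] target-axes [ -0.7 -40.6 -16.2] turn [-5.7 -0.5  0.1] [-0.13  1.23  0.11  0.7  -0.19  1.74  1.45]
```

arm_command:
  targets:
    - [0,-3,-6,0,0,0]
    - [0,-4,-6,-1,0,0]
    - [0,-5,-5,-1,0,0]

```text
clock: 38.8
position: [0.7367, 0.0444, 0.1086]
tool_rot: [-2.652, -0.009, 1.5]
force: [3.3, -0.7, -4.7]
grip_width: 0.0003
```

```bash
python3 tp.py 190 115 25; python3 clamp.py
```

```text
38.8 nest x 219.4 y 0.7 z 108.6 F [ 3.3 -0.7 -4.7] now-axes [ -0.7 -29.    8.1] target-axes [ -0.7 -29.4   6.6] turn [-3.  -0.5  0.2] [-0.14  1.17  0.12  0.77 -0.18  1.69  1.46]
```

arm_command:
  targets:
    - [0,-7,1,0,0,0]
    - [0,-7,0,0,0,0]
    - [0,-7,-1,0,0,0]

```text
clock: 39.2
position: [0.7247, 0.0454, 0.126]
tool_rot: [-2.675, -0.011, 1.5]
force: [5.0, -0.4, 0.1]
grip_width: -0.0002
```

```bash
python3 tp.py 180 120 25; python3 clamp.py
```

```text
39.2 nest x 207.4 y 0.9 z 126.0 F [ 5.  -0.4  0.1] now-axes [ -1.  -21.8  17.6] target-axes [ -0.9 -22.3  17. ] turn [-1.7 -0.6  0.2] [-0.15  1.1   0.12  0.86 -0.18  1.65  1.46]
scene red 21 nest x 0.1592209824510296 0.1769921227843006 z 0.08644774307613246 0.10657641829527986 angles 57.29577951308232 0.6766636534433259
```

arm_command:
  targets:
    - [0,-8,6,0,0,0]
    - [0,-8,6,0,0,0]
    - [0,-8,5,0,0,0]

```text
clock: 39.6
position: [0.7078, 0.0466, 0.1343]
tool_rot: [-2.711, -0.014, 1.5]
force: [-0.0, -0.2, 0.3]
grip_width: 0.0001
```

```bash
python3 tp.py 165 120 25; python3 clamp.py
```

```text
39.6 nest x 190.5 y 0.9 z 134.3 F [-0.  -0.2  0.3] now-axes [ -1.2 -17.2  23.6] target-axes [ -0.9 -17.   23.8] turn [ 0.3 -0.8  0.2] [-0.16  1.03  0.11  0.98 -0.17  1.56  1.46]
scene red 16 nest x 0.14539945997323175 0.15735149952970082 z 0.09235858729126956 0.10823095345466349 angles 57.29577951308232 0.40958968104378335
```

arm_command:
  targets:
    - [0,10,-15,-5,0,0]
    - [0,0,-30,-7,0,0]
    - [0,0,-30,-7,0,0]
    - [0,0,-10,-5,0,0]
    - [0,0,0,0,0,0]

```text
clock: 40.2
position: [0.7381, 0.0436, 0.2062]
tool_rot: [-3.126, -0.013, 1.5]
force: [-0.6, 0.6, 0.4]
grip_width: 0.0002
```

```bash
python3 go.py .457 .346 .28 100;python3 clamp.py
python3 - <<'E'
import cv2
a=cv2.imread('pics/c_scene.png')[190:330,230:410]; cv2.imwrite('pics/c_s3.png',cv2.resize(a,None,fx=4,fy=4,interpolation=cv2.INTER_CUBIC))
E
```

```text
t40.2 pos [0.7381 0.0436 0.2062] rpy [-179.1   -0.7   86. ] F [-0.6  0.6  0.4] w 0.0002 q [-0.21  0.77  0.14  1.28 -0.13  1.12  1.45]
 now-axes [ 282.8 -302.7  -65.5]  target-axes [ 346.7 -224.3  -73.8] turn [ -0.8  -0.8 -14. ]
scene red 99 nest x 0.128002035603849 0.1418870282015017 z 0.08848868122338849 0.140631404187049 angles 57.29577951308232 0.0791189469348101
```

View pics/c_s3.png

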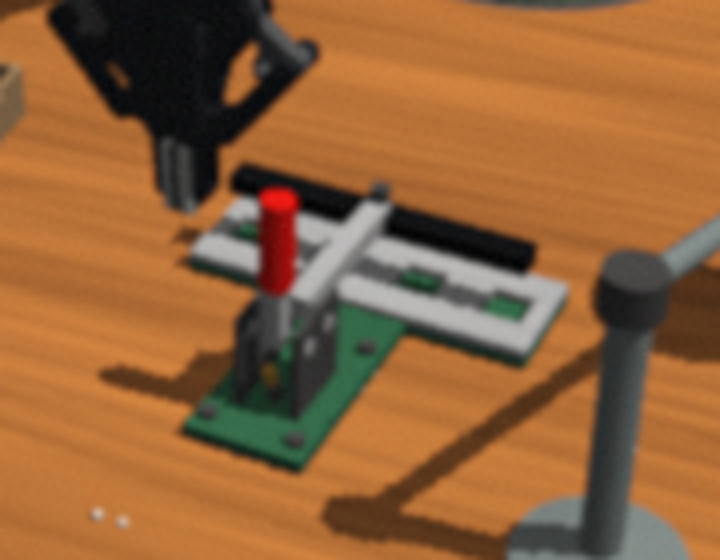

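The clamp is locked (handle upright, bar down over the empty nest). Now the lamp: rise, then locate the knob.

arm_command:
  targets:
    - [0,-20,-40,-0.8,0,-4]
    - [0,-40,-30,0,0,-5]
    - [0,-45,0,0,0,-5]
    - [0,-45,0,0,0,0]
    - [0,0,0,0,0,0]
  grip: 60

```text
clock: 40.8
position: [0.5839, 0.0312, 0.2674]
tool_rot: [-3.109, -0.016, 1.754]
force: [1.8, 0.4, 0.5]
grip_width: 0.0512
```

```bash
cat > knob.py <<'E'
from h import *
np.set_printoptions(precision=4,suppress=True)
def k(n):
    f=grab(n); P=cloud(f); hsv=cv2.cvtColor(f['color'],cv2.COLOR_RGB2HSV); Z=P[...,2]
    m=(Z>.165)&(Z<.183)&(hsv[...,2]>120)&(hsv[...,1]<60)&(np.hypot(P[...,0]-.7,P[...,1]-.242)<.33)&(np.hypot(P[...,0]-.7,P[...,1]-.242)>.2)
    if m.sum()>50: print(n,'disc',m.sum(),np.array(cv2.minEnclosingCircle((P[m][:,:2]*1e3).astype(np.float32))[0]),P[m].mean(0))
    m=(Z>.19)&(Z<.24)&(hsv[...,2]<90)&(np.hypot(P[...,0]-.7,P[...,1]-.242)<.30)&(np.hypot(P[...,0]-.7,P[...,1]-.242)>.2)
    if m.sum()>5: print(n,'knob',m.sum(),P[m].mean(0),'top',P[m&(Z>.225)].mean(0))
k('top'); k('scene')
E
python3 knob.py; python3 go.py .457 .346 .28 100
```

```text
top disc 1562 [459.4264 346.3539] [0.459  0.347  0.1752]
top knob 109 [0.4611 0.3416 0.2216] top [0.4603 0.3438 0.23  ]
scene disc 808 [467.3998 345.5211] [0.4702 0.349  0.1737]
scene knob 148 [0.4653 0.3462 0.2122] top [0.463  0.3455 0.2283]
t40.9 pos [0.5882 0.0326 0.2675] rpy [-178.3   -0.9  100.5] F [1.6 0.1 0.7] w 0.0514 q [-0.21  0.46  0.09  1.66 -0.06  1.06  1.66]
 now-axes [332.3 -71.7  -5.1]  target-axes [331.4 -74.7 -12.5] turn [-1.7 -0.9  0.6]
```

arm_command:
  targets:
    - [40,-8,-8,-1.7,-0.9,0.6]
    - [45,-10,-8,0,0,0]
    - [45,-10,0,0,0,0]
    - [45,-10,0,0,0,0]
    - [45,-10,0,0,0,0]
    - [45,-10,0,0,0,0]
    - [45,-10,0,0,0,0]
    - [0,0,0,0,0,0]

```text
clock: 41.7
position: [0.4725, 0.341, 0.2763]
tool_rot: [-3.125, 0.005, 1.737]
force: [-0.4, -0.3, 0.3]
grip_width: 0.0513
```

```bash
python3 go.py .460 .3445 .215 100
```

```text
t41.7 pos [0.4725 0.341  0.2763] rpy [-179.     0.3   99.5] F [-0.4 -0.3  0.3] w 0.0513 q [-0.73  0.43  0.01  1.67 -0.01  1.05  1.02]
 now-axes [  5.8 -10.7  61.5]  target-axes [  5.6 -11.7  61.3] turn [-1.   0.3 -0.5]
```

arm_command:
  targets:
    - [6,-12,0,-1,0.3,0]
    - [0,0,15,0,0,0]
    - [0,0,0,0,0,0]

```text
clock: 42.0
position: [0.46, 0.3485, 0.258]
tool_rot: [-3.138, 0.002, 1.739]
force: [0.2, -0.0, -0.0]
grip_width: 0.0511
```

```bash
python3 go.py .460 .3445 .215 100
```

```text
t42.0 pos [0.46   0.3485 0.258 ] rpy [-1.798e+02  1.000e-01  9.960e+01] F [ 0.2 -0.  -0. ] w 0.0511 q [-0.75  0.44  0.    1.72 -0.    0.99  0.99]
 now-axes [-3.9 -0.5 43. ]  target-axes [-4.  -0.7 43. ] turn [-0.2  0.1 -0.4]
```

arm_command:
  targets:
    - [-4,0,20,0,0,0]
    - [0,0,20,0,0,0]
    - [0,0,5,0,0,0]
    - [0,0,0,0,0,0]

```text
clock: 42.4
position: [0.4627, 0.3453, 0.2121]
tool_rot: [-3.136, 0.003, 1.736]
force: [0.7, -0.5, 0.3]
grip_width: 0.0512
```

arm_command:
  targets:
    - [0,0,0,0,0,0]
    - [0,0,0,0,0,0]
    - [0,0,0,0,0,0]
    - [0,0,0,0,0,0]
    - [0,0,0,0,0,0]
  grip: 0
  grip_force: 25

```text
clock: 42.9
position: [0.4635, 0.3456, 0.2139]
tool_rot: [-3.137, 0.002, 1.735]
force: [0.9, -0.3, -6.6]
grip_width: 0.0172
```

```bash
python3 lamp.py
python3 - <<'E'
import numpy as np
h=np.array([.7005,.2422]); r=.262; a0=np.arctan2(.0588-h[1],.5177-h[0]); y=np.radians(100)
tx=np.array([np.cos(y),np.sin(y)]); ty=np.array([np.sin(y),-np.cos(y)]);p0=None
print(np.hypot(.5177-h[0],.0588-h[1]))
for k in np.arange(1.19,-.08,-.08):
    a=a0-k; p=h+r*np.array([np.cos(a),np.sin(a)])
    if p0 is not None: print(round(k,2),p.round(4),((p-p0)@tx*1e3).round(1),((p-p0)@ty*1e3).round(1))
    p0=p
E
```

```text
42.9 [0.46346559 0.34555318] r 0.2585869141272009 phi 1.199644567838015 F [ 0.9 -0.3 -6.6] w 0.01720086258194289 [-1.79746337e+02  1.32706396e-01  9.94243057e+01]
0.2589428508377862
1.11 [0.452  0.3254] -18.0 -10.7
1.03 [0.4462 0.3052] -18.8 -9.3
0.95 [0.442  0.2847] -19.5 -7.7
0.87 [0.4394 0.2639] -20.0 -6.1
0.79 [0.4385 0.243 ] -20.5 -4.5
0.71 [0.4393 0.222 ] -20.8 -2.9
0.63 [0.4417 0.2012] -20.9 -1.2
0.55 [0.4458 0.1807] -20.9 0.5
0.47 [0.4516 0.1605] -20.8 2.1
0.39 [0.4589 0.1409] -20.6 3.8
0.31 [0.4677 0.1219] -20.2 5.4
0.23 [0.4781 0.1037] -19.7 7.0
0.15 [0.4899 0.0864] -19.1 8.6
0.07 [0.503 0.07 ] -18.4 10.1
-0.01 [0.5174 0.0548] -17.5 11.5
```

arm_command:
  targets:
    - [-9,-5,0,0,0,0]
    - [-18,-10,0,0,0,0]
    - [-18.8,-9.3,0,0,0,0]
    - [-19.5,-7.7,0,0,0,0]
    - [-20,-6.1,0,0,0,0]
    - [-20.5,-4.5,0,0,0,0]
    - [-20.8,-2.9,0,0,0,0]

```text
clock: 43.6
position: [0.4413, 0.2091, 0.2144]
tool_rot: [3.136, 0.001, 1.739]
force: [12.1, 1.8, -13.7]
grip_width: 0.0171
```

```bash
python3 lamp.py
```

```text
43.6 [0.44132409 0.20910435] r 0.2612804473659267 phi 0.6616489194147417 F [ 12.1   1.8 -13.7] w 0.01706605466487535 [1.79700565e+02 5.31502347e-02 9.96312868e+01]
```

arm_command:
  targets:
    - [-20.5,2,1,0,0,0]
    - [-20.8,2,1,0,0,0]
    - [-20.8,3,0,0,0,0]
    - [-20.5,4.5,0,0,0,0]
    - [-20,6,0,0,0,0]
    - [-15,6,0,0,0,0]
    - [0,0,0,0,0,0]

```text
clock: 44.3
position: [0.4859, 0.091, 0.2148]
tool_rot: [3.128, -0.002, 1.739]
force: [5.6, 2.4, -12.3]
grip_width: 0.0173
```

```bash
python3 lamp.py; python3 go.py .5177 .0588 .214 100
```

```text
44.3 [0.48586986 0.09098544] r 0.262548932060017 phi 0.17489377599243916 F [  5.6   2.4 -12.3] w 0.017296586494327883 [ 1.79236545e+02 -1.28916245e-01  9.96411605e+01]
t44.3 pos [0.4859 0.091  0.2148] rpy [ 1.792e+02 -1.000e-01  9.960e+01] F [  5.6   2.4 -12.3] w 0.0173 q [-0.35  0.35  0.05  1.99 -0.03  0.79  1.46]
 now-axes [-37.1  26.    1. ]  target-axes [-37.2  25.8   0.8] turn [ 0.8 -0.1 -0.4]
```

arm_command:
  targets:
    - [-16,11,1,0,0,0]
    - [-14,10,0,0,0,0]
    - [0,0,0,0,0,0]

```text
clock: 44.6
position: [0.5104, 0.0623, 0.2146]
tool_rot: [3.13, -0.002, 1.739]
force: [6.3, 5.4, -12.9]
grip_width: 0.0167
```

```bash
python3 lamp.py; python3 go.py .5177 .0588 .214 100
```

```text
44.6 [0.5104283  0.06225438] r 0.2617397127485917 phi 0.030618735794247343 F [  6.3   5.4 -12.9] w 0.016746058000931388 [ 1.79362813e+02 -1.04646879e-01  9.96117102e+01]
t44.6 pos [0.5104 0.0623 0.2146] rpy [ 1.794e+02 -1.000e-01  9.960e+01] F [  6.3   5.4 -12.9] w 0.0167 q [-0.28  0.39  0.06  1.94 -0.03  0.81  1.54]
 now-axes [-4.6  6.6  0.7]  target-axes [-4.7  6.6  0.6] turn [ 0.6 -0.1 -0.4]
```

arm_command:
  targets:
    - [-5,6,0,0,0,0]
    - [0,0,0,0,0,0]

```text
clock: 44.8
position: [0.5161, 0.0568, 0.2147]
tool_rot: [3.133, -0.001, 1.737]
force: [7.4, 6.2, -9.4]
grip_width: 0.0171
```

arm_command:
  targets:
    - [0,0,0,0,0,0]
    - [0,0,0,0,0,0]
    - [0,0,0,0,0,0]
    - [0,0,-20,0,0,0]
    - [0,0,-30,0,0,0]
    - [0,0,-15,0,0,0]
    - [40,0,-10,0,0,0]
    - [45,0,0,0,0,0]
  grip: 60

```text
clock: 45.6
position: [0.5011, 0.1379, 0.2946]
tool_rot: [3.13, -0.0, 1.729]
force: [1.3, 0.7, 0.3]
grip_width: 0.0512
```

arm_command:
  targets:
    - [45,0,0,0,0,0]
    - [45,0,0,0,0,0]
    - [0,0,0,0,0,0]

```text
clock: 45.9
position: [0.4842, 0.2356, 0.2962]
tool_rot: [3.127, -0.003, 1.735]
force: [-0.1, -1.5, 0.5]
grip_width: 0.0516
```

```bash
sed -i 's/k(.top.); k(.scene.)/k("top"); k("wrist")/' knob.py; python3 knob.py; python3 tote.py top fin.png | head -1
python3 - <<'E'
from h import *
f=dict(np.load('top1.npz')); P=cloud(f); Z=P[...,2]; hsv=cv2.cvtColor(f['color'],cv2.COLOR_RGB2HSV)
r=np.hypot(P[...,0]-.7,P[...,1]-.242)
m=(Z>.165)&(Z<.183)&(hsv[...,2]>120)&(hsv[...,1]<60)&(r<.33)&(r>.2); print('start disc',cv2.minEnclosingCircle((P[m][:,:2]*1e3).astype(np.float32))[0],P[m].mean(0))
m=(Z>.225)&(Z<.24)&(hsv[...,2]<90)&(r<.3)&(r>.2); print('start knob top',P[m].mean(0))
E
```

```text
top disc 837 [522.2651  63.619 ] [0.5309 0.067  0.1754]
top knob 68 [0.5182 0.0569 0.2299] top [0.5181 0.0567 0.2305]
wrist disc 13987 [519.5056  62.3674] [0.5119 0.0679 0.175 ]
wrist knob 1487 [0.514  0.0635 0.2105] top [0.5166 0.0652 0.2276]
top t 46.05 pos [0.486  0.2294 0.2962] w 0.051045515755264226 n 1017 rect [ 495.2 -320.2] [150.2 217.5] 3.4 corners [[414.0, -216.0], [427.0, -433.0], [577.0, -424.0], [564.0, -207.0]]
start disc (515.3103637695312, 58.232452392578125) [0.51556    0.06044722 0.17553385]
start knob top [0.51751615 0.05708837 0.23017262]
```

```bash
python3 clamp.py
python3 - <<'E'
import cv2,numpy as np
a=cv2.imread('pics/c_scene.png')[150:330,100:420]; b=cv2.imread('pics/c_top.png')[140:350,200:540]
a=cv2.resize(a,(520,292),interpolation=cv2.INTER_CUBIC); b=cv2.resize(b,(520,304),interpolation=cv2.INTER_CUBIC)
b=np.clip(b.astype(float)*1.4,0,255).astype(np.uint8)
cv2.imwrite('pics/final.png',np.vstack([a,b]))
E
```

```text
top red 35 nest x 0.12457721370802723 0.13751774136256462 z 0.1379294290768176 0.14463941262898317 angles 57.29577951308232 -0.01662643625273277
scene red 107 nest x 0.12942442740158172 0.1421061081106757 z 0.0888229202795141 0.1419607892048551 angles 57.29577951308232 0.07562874988010983
```

View pics/final.png

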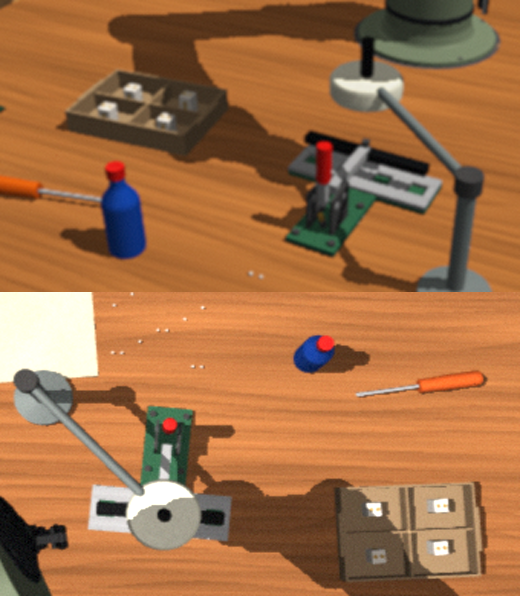

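The final view shows one connector in each of the four tote compartments. The clamp is locked, the lamp is over the nest, and the bottle and screwdriver stand where they were.

```bash
python3 -c "
from workcell import bot
s=bot.observe();print(s['clock'],s['force'],s['qd'].round(3));bot.job_done()"
```

```text
46.15 [-0.19070562  0.39459239  0.94978439] [ 0.007 -0.    -0.    -0.001 -0.002  0.001  0.   ]
the job is handed in; nothing more can be done
```

The job is done and handed in at about 46 s of robot time. I swung the lamp clear, opened the clamp, and moved all four connectors into the tote, one per compartment. Then I locked the clamp again and swung the lamp back.

**Last checks**
- **Lamp:** the top camera puts the knob at (0.518, 0.057), about 2 mm from my nest estimate of (0.518, 0.059). The wrist camera, looking from the side, read the knob's y about 6 mm higher. I trusted the top view.
- **Clamp:** the handle is upright at about 0 and the bar is down over the empty nest.
- **Connectors:** one stands in each compartment. The tote had been knocked about 1 cm late in the run while the robot was away from it, and the connectors stayed in place.
- **Bystanders:** the bottle and screwdriver look unmoved. I did not bring the robot near the mallet, but it was outside the last picture.

**What went wrong on the way**
- **Closing the clamp:** the pinch on the handle slipped twice and the handle fell back open. I then tilted the tool and pushed the handle up from below, and it snapped shut.
- **Wrist force:** a brief peak of about 108 N showed in the sample at the end of one fast move that ran a wrist joint up to its range limit (1.93 rad). Higher values between samples would not have shown. It cleared when I backed off.
- **Last placing:** the fourth connector was pressed on the tote floor with about 33 N before release.

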